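Load the vial feeder from the tray

TASK

The black probe arm lies across the mouth of the vial feeder's hopper: first raise it fully and leave it up. Then lift the blue tray by its grip, tip all six vials into the hopper over the tray's ramp, and put the empty tray back upright in the middle of its black mat. Leave the bottle, jar and cup alone.

Things in the scene. Friction and masses are not known exactly. Their poses are not given: they have to be found in the camera images.
- feeder: Fixed white vial feeder, 230 x 230 mm, 140 mm high, with an open square steel hopper. Origin: centre of underside, on the bench; x points from its display side to its hinge side, z up. Mouth 190 x 190 mm at height 140 mm; walls slope in to a floor about 140 mm square at height 45 mm. Two white hinge posts (64 mm wide in all) stand at x = 109 to 135 mm, 193 mm high.
- hopper_mouth (a point): Centre of the hopper's mouth, at rim height (140 mm above the bench); axes as the feeder's.
- probe_hinge (a point): Hinge of the probe arm, on the feeder at x = +122 mm, height 175 mm; its axis is the feeder's y. Behind it (+x side) the arm continues as a lever 65 mm long: at joint value 0 it points up and away at 45 degrees, at 1.4 away and 35 degrees down. Pressing the lever down (about 4 N) raises the arm.
- probe_arm (a joint): Angle (rad) of the black probe arm. 0 = level across the mouth, pointing along the feeder's -x from the hinge (125 mm long, 18 mm wide, 12 mm thick; a green 32 mm disc is fixed under its tip, to 14 mm below the arm's axis). 1.4 = fully raised, at its stop, tip nearly straight above the hinge. Stiff: it stays where it is left.
- lever_pad (a point): Middle of the upper face of the green pad (44 x 36 mm, 10 mm thick) on the lever, 57 mm from the hinge; moves with the arm. At joint value 0 it is 36 mm in +x of the hinge and 44 mm above it.
- mat: Fixed black rubber mat, 220 (its x) x 200 (its y) x 3 mm; origin at the centre of its underside. The tray's place.
- tray: Loose blue tray with an overhead white grip, 0.3 kg. Origin: centre of underside below the grip, z up. Floor 4 mm thick, 142 mm along x, y = -49 to +45 mm; end walls (x = +-73 mm) 40 mm high, back wall (y = -51 mm) 55 mm high. Its +y side is a pouring ramp rising at 25 degrees from y = 45 to a lip at y = 81 mm, 21 mm high; the vials leave over it.
- tray_grip (a point): Middle of the tray's white grip bar, 117 mm above the tray's underside; axes as the tray's. The bar runs along the tray's x, 146 mm long between two end posts (140 mm free), 16 mm thick and 28 mm tall, its flat sides leaning 20 degrees from vertical: going up it leans to the tray's -y (back).
- vial0_mid (a point): Middle of loose sample vial 1 of 6: white cylinder with an orange cap, 28 mm in diameter, 60 mm long along its x, 35 g; starts lying in the tray.
- vial1_mid (a point): Middle of loose sample vial 2 of 6: white cylinder with an orange cap, 28 mm in diameter, 60 mm long along its x, 35 g; starts lying in the tray.
- vial2_mid (a point): Middle of loose sample vial 3 of 6: white cylinder with an orange cap, 28 mm in diameter, 60 mm long along its x, 35 g; starts lying in the tray.
- vial3_mid (a point): Middle of loose sample vial 4 of 6: white cylinder with an orange cap, 28 mm in diameter, 60 mm long along its x, 35 g; starts lying in the tray.
- vial4_mid (a point): Middle of loose sample vial 5 of 6: white cylinder with an orange cap, 28 mm in diameter, 60 mm long along its x, 35 g; starts lying in the tray.
- vial5_mid (a point): Middle of loose sample vial 6 of 6: white cylinder with an orange cap, 28 mm in diameter, 60 mm long along its x, 35 g; starts lying in the tray.
- reagent: Bystander: amber reagent bottle with black cap, diameter 66 mm, 150 mm high, origin at the centre of its base.
- jar: Bystander: white jar with blue lid, diameter 72 mm, 100 mm high, origin at the centre of its base.
- beaker: Bystander: white open cup, diameter 72 mm, 95 mm high, origin at the centre of its base.
Mind the look-alikes: they are no part of the job. Several things look just like the tray: the one meant starts farthest from the robot's base. Leave any red or turquoise look-alike of the part that bears vial4_mid alone.

How it is judged:
By the outcome, as a careful person would: the job done as asked, in the order asked, and still so for the second after the job is handed in, with the robot touching nothing.
It also fails if it takes over 64 s, if anything falls off the work surface, if the arm or the gripper's body presses on something with over 40 N, if the wrist force passes 120 N, or if a joint passes its speed limit or range.

ROBOT

A 6-joint arm with a two-finger parallel gripper is mounted at the origin on the work surface. World frame = base frame: x ahead of the robot, y to its left, z up, the work surface at z = 0. Lengths are in m, angles in rad, forces in N, time in s.
With the tool pointing down it reaches from about 0.275 to 0.825 m from the base axis. Payload 5.2 kg.
Tool frame: the origin (TCP) lies on the centre line of the jaws, within the pads' length; the fingertips stand 8 mm ahead of it and the grasp point (between the pads) lies 11 mm behind it; z points along the fingers, y is the direction in which the jaws open and shut (so a half turn about z gives the same grasp; the last joint's range is limited). The gripper opens to 93 mm and grips with 3 to 60 N. Pads are 15 mm wide; open, the fingers measure 128 mm over their backs; the gripper's body (75 mm by 188 mm) begins 65 mm behind the grasp point.
Start: joints at [0.92, 0.259, 1.535, -0, 1.348, -0.203], TCP at [0.238, 0.496, 0.19] pointing down, gripper open.
Joint ranges: [-3.14, 3.14], [-0.91, 2.08], [0.19, 2.58], [-1.22, 4.36], [0.22, 2.71], [-3.12, 3.12]. Speed limits (rad/s): [2.57, 2.57, 3.14, 3.14, 3.14, 3.14].

INTERFACE

Orientations are given as a unit quaternion [x, y, z, w].
In Python, from cell import arm, capture, find_in, trace, pinpoint gives the robot as it stands.
- The arm moves only by the shell command python3 -m creep 'ROWS' [OPENING] [FORCE]. ROWS is JSON, one flat list of numbers, 4 for each row, row after row: the shift along the world's x, y, z in cm, then the turn about the world's z in degrees. A call has 1 to 12 rows; each row shifts and turns the commanded pose from where the row before left it; what a row does not reach is not made up. A row lasts 1/12 s, in which the tool goes at most 41.7 mm and 7.16 degrees, less where a joint would pass 70% of its speed; a pose out of reach is approached as far as the arm can. A call is refused whole if a number of a shift passes 4.17 or a number of a turn 7.16, either way. A call with a gripper value outside its range is refused whole. OPENING is the finger opening in cm, from 0 to 9.3, set as the call begins (- or left out, the last holds). The fingers move at their own pace and stop on an object; FORCE is the grip in N (left out, the last holds). Time passes only in rows, so rows that do not move let the fingers close. It gives the time, the measured TCP pose, the force and the opening at its end, in the units of the state.
- arm.get_obs(): the state, without advancing time (a new reading comes with each control period).
- capture(name): name is "side" or "top"; returns a dict with "image" (420x560x3 uint8, red, green, blue), "range_z" (420x560 float32, m along the optical axis (not along the pixel's ray), 0 where there is no reading), "camera_matrix" (3x3 intrinsics, pixels), "eye" and "orientation" of the camera in the world. Camera axes: x right, y up, looking along -z (the intrinsics and any distortion apply to the point x, -y, -z); pixel columns grow to the right and rows downward; lengths in m; the calibration is good to about 2 mm. A picture is of the moment at which its call begins.
- arm.hand_in(): hands the job in, once; it reports no verdict.
Trained networks look in a picture, given as the dict that the camera call returned (one of the last four; its "shot" number tells which), for a name from the list of things; names that differ only in an ending like _2 or _b are one class to them, and where a whole thing is asked for, a point or a joint stands for the part that bears it (a point fixed in the world has none). Each returns a list of dicts, best first, with "confidence" (0 to 1); they miss things now and then, are a little off and sometimes report something else, mostly with a low value. They report only what shows in the picture. A call takes as long as a camera call. They do not tell look-alikes from the thing itself.
- find_in(picture, label): "box" ([left, top, width, height] in pixels, round what is visible of it).
- trace(picture, label): "mask" (420x560 bool, what is visible of it) and "box" ([left, top, width, height] in pixels, round what is visible of it).
- pinpoint(picture, label): "xy" ([column, row] in pixels: a listed point, or the origin of a listed thing).
The state is a dict: "time_s": time; "joint_pos": joint angles; "dq": joint speeds; "tau": joint torques, N m; "ee_pos": TCP position; "ee_rot": TCP orientation; "ft_force": force on the tool from outside, world axes, zero at the start; "torque": the same for the moment, N m; "grip_width": finger opening in m.
Only numpy, scipy, OpenCV 4.12 (cv2) and the standard library are available. Lean on these libraries where they do the work, as an engineer would, in place of code of your own. Each camera call takes 0.05 s, during which the arm holds its last target.

## Working session

There is one attempt and no reset: what is moved stays moved. The work goes in short steps, Python scripts to look and compute and a shell command to move; the robot and the scene stay as the last step left them, time stands still between calls to the robot, and variables do not carry over. Pictures are saved under pics/ and viewed, and the job is handed in when it is done.

```bash
ls; mkdir -p pics; cat > h.py <<'E'
import numpy as np, cv2
from cell import arm, capture, find_in, trace, pinpoint
from scipy.spatial.transform import Rotation as R
def save(p,name,crop=None,s=1):
    im=p["image"][:,:,::-1]
    if crop: x,y,w,h=crop; im=im[y:y+h,x:x+w]
    if s!=1: im=cv2.resize(im,None,fx=s,fy=s,interpolation=cv2.INTER_CUBIC)
    cv2.imwrite("pics/"+name+".png",im)
def cam(p):
    o=np.array(p["orientation"]); M=R.from_quat(o).as_matrix() if o.shape==(4,) else o.reshape(3,3)
    return np.array(p["camera_matrix"]),np.array(p["eye"]),M
def rays(p,uv):
    K,e,M=cam(p); uv=np.atleast_2d(uv).astype(float)
    d=np.c_[(uv[:,0]-K[0,2])/K[0,0],-(uv[:,1]-K[1,2])/K[1,1],-np.ones(len(uv))]
    return e,d@M.T
def at_z(p,uv,z):
    e,d=rays(p,uv); t=(z-e[2])/d[:,2]; return e+d*t[:,None]
def at_depth(p,uv):
    e,d=rays(p,uv); uv=np.atleast_2d(uv).round().astype(int)
    return e+d*p["range_z"][uv[:,1],uv[:,0]][:,None]
def cloud(p):
    v,u=np.mgrid[0:420,0:560]; uv=np.c_[u.ravel(),v.ravel()]
    return at_depth(p,uv).reshape(420,560,3)
def proj(p,P):
    K,e,M=cam(p); c=(np.atleast_2d(P)-e)@M; 
    return np.c_[K[0,0]*c[:,0]/-c[:,2]+K[0,2],K[1,1]*-c[:,1]/-c[:,2]+K[1,2]]
E
python3 - <<'E'
from h import *
for n in ["side","top"]:
    p=capture(n); save(p,n+"0"); print(n,{k:p[k] for k in p if k not in("image","range_z")})
    for l in ["feeder","hopper_mouth","probe_hinge","lever_pad","mat","tray","tray_grip","reagent","jar","beaker"]:
        print(l,[(round(d["confidence"],2),np.round(d["xy"]).tolist(), np.round(at_depth(p,d["xy"])[0],3).tolist()) for d in pinpoint(p,l)])
print(arm.get_obs())
E
```

```text
pics
side {'camera_matrix': array([[401.87452644,   0.        , 272.70363309],
       [  0.        , 401.87452644, 208.020898  ],
       [  0.        ,   0.        ,   1.        ]]), 'eye': array([0.27256561, 0.8626646 , 0.86893336]), 'orientation': array([-0.04788811,  0.42067095,  0.89827994, -0.11762583]), 'shot': 1}
feeder [(0.98, [299.0, 202.0], [0.424, -0.078, 0.1])]
hopper_mouth [(0.97, [302.0, 175.0], [0.453, -0.269, 0.066])]
probe_hinge [(0.69, [268.0, 148.0], [0.559, -0.214, 0.189]), (0.32, [243.0, 271.0], [0.496, 0.252, 0.128])]
lever_pad [(0.66, [298.0, 170.0], [0.467, -0.279, 0.077]), (0.55, [254.0, 140.0], [0.605, -0.211, 0.213])]
mat [(0.4, [256.0, 140.0], [0.599, -0.214, 0.213])]
tray [(0.68, [352.0, 366.0], [0.23, 0.541, 0.321])]
tray_grip [(0.88, [242.0, 270.0], [0.499, 0.247, 0.127]), (0.68, [361.0, 334.0], [0.227, 0.52, 0.37]), (0.39, [200.0, 228.0], [0.703, 0.043, 0.034])]
reagent [(0.93, [206.0, 398.0], [0.482, 0.537, 0.073])]
jar [(0.76, [202.0, 226.0], [0.698, 0.043, 0.042])]
beaker [(0.92, [299.0, 156.0], [0.453, -0.187, 0.192])]
top {'camera_matrix': array([
[... 1065 characters left out ...]
.507, -0.471, 0.08])]
{'time_s': 1.1, 'joint_pos': array([ 9.20186026e-01,  2.58581070e-01,  1.53498745e+00,  2.36978982e-05,
        1.34800427e+00, -2.02775892e-01]), 'dq': array([-0.00046465,  0.0009758 , -0.00016516, -0.00029746,  0.0012518 ,
       -0.00031453]), 'tau': array([-2.88934263e-07, -4.37218380e+01, -2.84302729e+01,  7.21028214e-02,
        3.15871916e-02, -1.09558366e-05]), 'ee_pos': array([0.23812376, 0.49579237, 0.18996798]), 'ee_rot': array([ 2.22053281e-01,  9.75034533e-01,  1.38227999e-05, -6.41011488e-06]), 'ft_force': array([ 1.38467065, -1.07995731,  0.64537297]), 'torque': array([-8.08166053e-03,  2.30362644e-03, -6.21229539e-05]), 'grip_width': 0.09331690762364885}
```

```bash
python3 -m creep --help 2>&1 | head -20
```

```text
invalid input: not JSON, or not a number
```

View pics/top0.png

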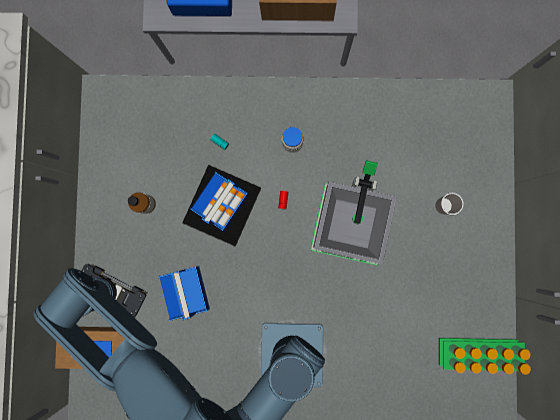

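View pics/side0.png

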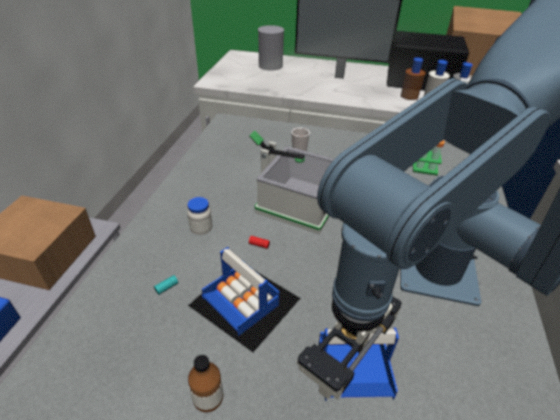

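```bash
python3 - <<'E'
from h import *
p=capture("top"); save(p,"crop1",(150,140,160,150),5); save(p,"crop2",(300,150,110,125),5)
E
```

```text
(no output)
```

View pics/crop1.png

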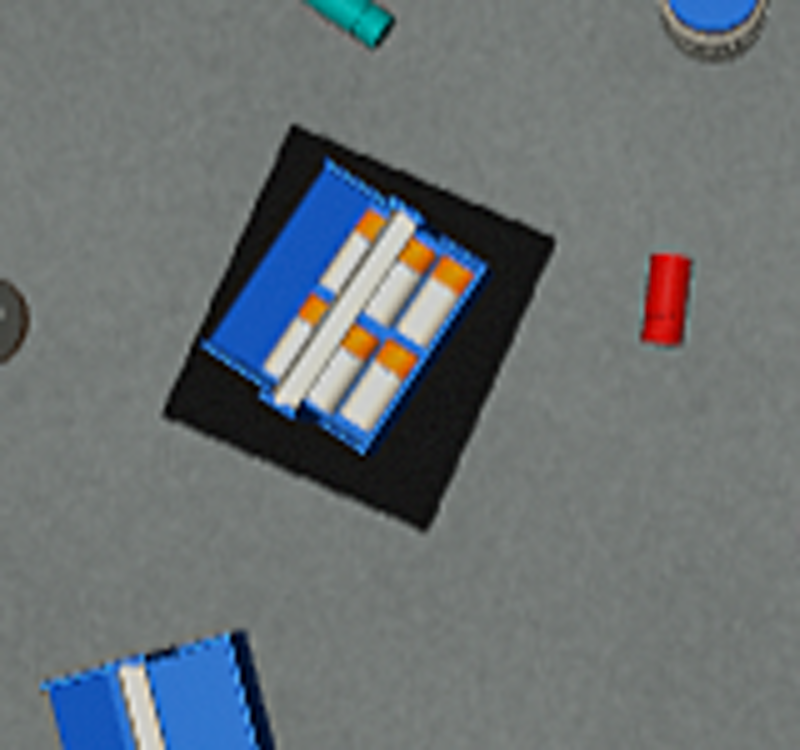

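View pics/crop2.png

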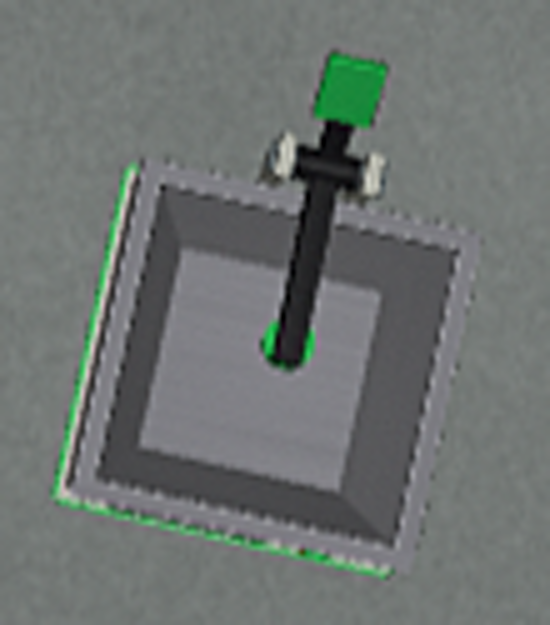

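```bash
python3 - <<'E'
from h import *
p=capture("top"); C=cloud(p); im=p["image"].astype(int)
# feeder rim
m=(abs(C[...,2]-0.14)<0.008); m[:, :300]=0; m[:,405:]=0; m[:150]=0; m[275:]=0
P=C[m]; r=cv2.minAreaRect((P[:,:2]*1000).astype(np.float32)); print("rim",m.sum(),r,np.median(P[:,2])); print(cv2.boxPoints(r))
# pad green above 0.18
g=(im[...,1]>im[...,0]+40)&(im[...,1]>im[...,2]+40)&(C[...,2]>0.16); P=C[g]; print("pad",g.sum(),P.mean(0),P.min(0),P.max(0)); 
r=cv2.minAreaRect((P[:,:2]*1000).astype(np.float32)); print(r)
# mat
b=(im.max(-1)<45); b[:, :175]=0;b[:,270:]=0;b[:155]=0;b[255:]=0
uv=np.argwhere(b)[:,::-1]; P=at_z(p,uv,0.003); r=cv2.minAreaRect((P[:,:2]*1000).astype(np.float32)); print("mat",b.sum(),r); print(cv2.boxPoints(r))
# bar
w=(im.min(-1)>150)&(C[...,2]>0.105)&(C[...,2]<0.16); w[:, :175]=0;w[:,270:]=0;w[:155]=0;w[255:]=0
P=C[w]; print("bar",w.sum(),P.mean(0),np.percentile(P[:,2],[5,50,95])); r=cv2.minAreaRect((P[:,:2]*1000).astype(np.float32)); print(r); print(cv2.boxPoints(r))
# blue floor etc
bl=(im[...,2]>im[...,0]+60); bl[:, :180]=0;bl[:,270:]=0;bl[:155]=0;bl[255:]=0
P=C[bl]; P=P[P[:,2]<.07]; print('blue',np.percentile(P[:,2],[1,50,99])); r=cv2.minAreaRect((P[:,:2]*1000).astype(np.float32)); print(r); print(cv2.boxPoints(r))
E
```

```text
rim 1177 ((444.11962890625, -191.51393127441406), (218.34365844726562, 226.7064971923828), 78.22512817382812) 0.13870755706859117
[[ 310.87332  -275.25684 ]
 [ 532.80927  -321.52008 ]
 [ 577.36597  -107.77103 ]
 [ 355.43      -61.507782]]
pad 181 [ 0.57695995 -0.21343991  0.25181588] [ 0.38339009 -0.24186239  0.17643604] [ 0.62123191 -0.00769164  1.70021471]
((471.7197265625, -156.138427734375), (110.01065826416016, 327.493408203125), 49.321800231933594)
mat 1803 ((498.2876892089844, 249.42318725585938), (198.2040557861328, 216.65878295898438), 67.36275482177734)
[[360.16003  199.65146 ]
 [560.1275   116.260475]
 [636.41534  299.19492 ]
 [436.44788  382.5859  ]]
bar 206 [0.49913553 0.23830489 0.13260413] [0.12593953 0.13249468 0.13860515]
((498.7790222167969, 238.7047882080078), (15.306082725524902, 143.6636962890625), 57.41511535644531)
[[434.1324  270.94128]
 [555.1826  193.57144]
 [563.42566 206.46829]
 [442.37543 283.83813]]
blue [-0.00347164  0.01517391  0.061406  ]
((512.4432373046875, 254.5657196044922), (142.16693115234375, 157.25967407226562), 57.08633041381836)
[[407.8093  237.61732]
 [539.8273  152.16637]
 [617.07715 271.5141 ]
 [485.0592  356.9651 ]]
```

```bash
python3 -m creep '[0,0,2,7,0,-1,3,7,1,-2,1,0,1.75,-3.4,0,0,1.75,-3.4,0,0,1.75,-3.4,0,0,1.75,-3.4,0,0,1.75,-3.4,0,0,1.75,-3.4,0,0,1.75,-3.4,0,0,1.75,-3.4,0,0,1.75,-3.4,0,0]' 0 20
python3 -m creep '[1.75,-3.4,0,0,1.75,-3.4,0,0,1.75,-3.4,0,0,1.75,-3.4,0,0,1.75,-3.4,0,0,1.75,-3.4,0,0,1.75,-3.4,0,0,1.75,-3.4,0,0,1.75,-3.4,0,0,1.75,-3.4,0,0,1.75,-3.4,0,0,0,0,0,0]'
```

```text
time_s: 2.2
ee_pos: [0.4061, 0.1581, 0.2503]
ee_rot: [0.102, 0.995, 0.0, 0.0]
ft_force: [0.2, 0.5, 0.0]
grip_width: 0.0177
time_s: 3.2
ee_pos: [0.5997, -0.2209, 0.2477]
ee_rot: [0.104, 0.995, -0.001, -0.0]
ft_force: [-0.5, -0.2, -0.2]
grip_width: 0.0004
```

```bash
python3 - <<'E'
from h import *
p=capture("top"); save(p,"t1",(280,120,150,160),4)
q=capture("side"); save(q,"s1",(200,80,170,160),4)
C=cloud(p); im=p["image"].astype(int)
g=(im[...,1]>im[...,0]+40)&(im[...,1]>im[...,2]+40)&(C[...,2]>0.16)&(C[...,2]<.3); P=C[g]; print(g.sum(),P.mean(0) if len(P) else 0)
for pp in (p,q):
  print([(round(d["confidence"],2),np.round(d["xy"]).tolist(), np.round(at_depth(pp,d["xy"])[0],3).tolist()) for d in pinpoint(pp,"lever_pad")])
o=arm.get_obs(); print(o["ee_pos"],o["time_s"])
E
```

```text
20 [ 0.586941   -0.22067513  0.20332932]
[(0.52, [367.0, 168.0], [0.577, -0.192, 0.387])]
[(0.88, [257.0, 136.0], [0.599, -0.227, 0.219])]
[ 0.59772427 -0.21334722  0.24981256] 3.4
```

View pics/s1.png

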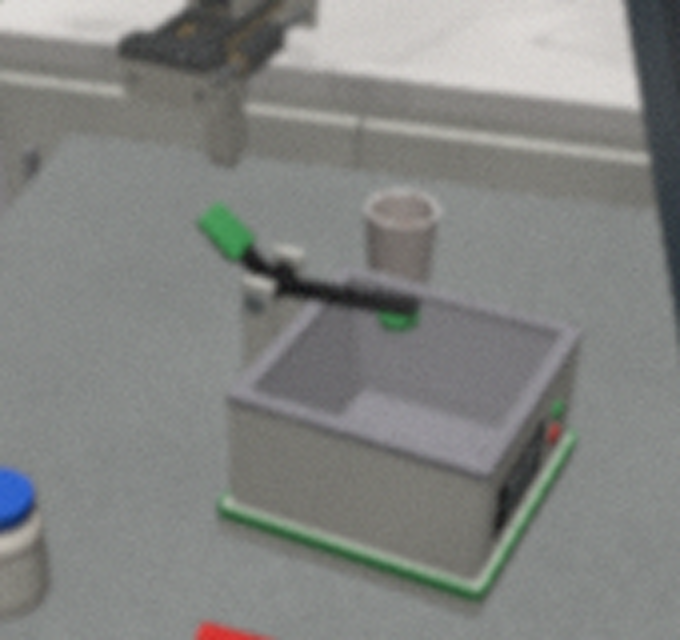

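```bash
python3 -m creep '[1,-1.2,0,0,0,0,-1.5,0,0,0,-0.8,0,0.2,0,-0.8,0,0.2,-0.1,-0.8,0,0.2,0,-0.8,0,0.2,-0.1,-0.8,0,0.1,0,-0.8,0,0,0,-0.8,0,0,0,-0.6,0,0,0,-0.6,0,0,0,0,0]'
python3 - <<'E'
from h import *
q=capture("side"); save(q,"s2",(200,80,170,160),4)
o=arm.get_obs(); print(o["ee_pos"],o["ft_force"])
E
```

```text
time_s: 4.4
ee_pos: [0.6164, -0.2279, 0.1654]
ee_rot: [0.102, 0.995, 0.0, -0.001]
ft_force: [-0.6, -0.2, 0.2]
grip_width: 0.0006
[ 0.61626955 -0.22784965  0.16579161] [0.36464071 0.10207414 0.54706471]
```

View pics/s2.png

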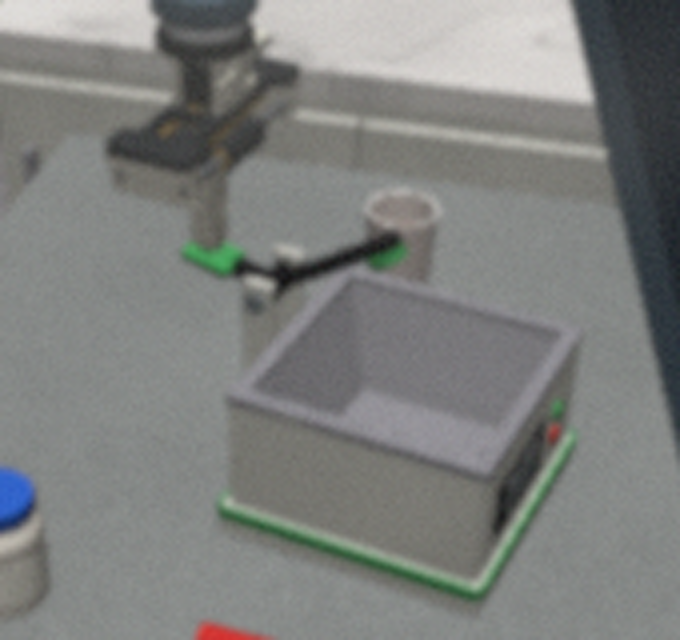

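```bash
python3 -m creep '[0,0,-0.5,0,0,0,-0.5,0,0,0,-0.4,0,0,0,0,0]'
python3 - <<'E'
from h import *
q=capture("side"); save(q,"s3",(200,80,170,160),4)
o=arm.get_obs(); print(o["ee_pos"],o["ft_force"])
E
```

```text
time_s: 4.78
ee_pos: [0.6168, -0.2281, 0.1519]
ee_rot: [0.102, 0.995, 0.0, -0.001]
ft_force: [-1.7, 1.1, -0.1]
grip_width: 0.0007
[ 0.61644259 -0.2279895   0.15206144] [0.08992677 0.15254431 0.76706116]
```

View pics/s3.png

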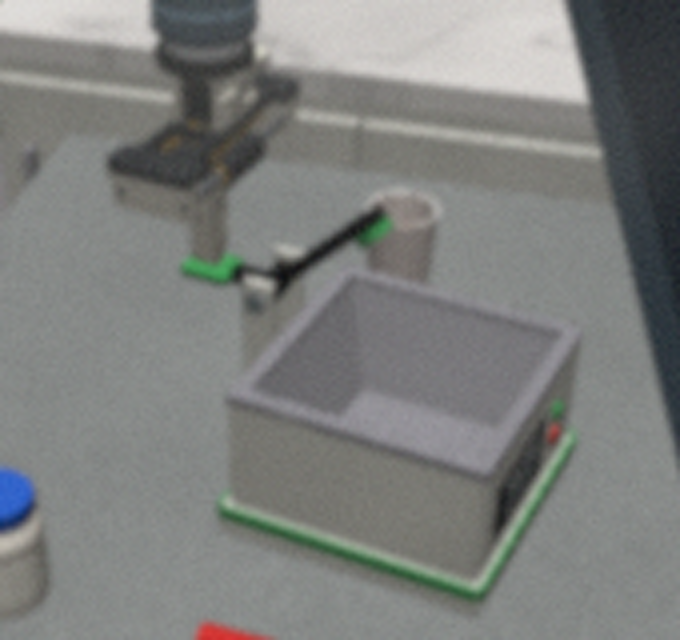

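```bash
python3 - <<'E'
from h import *
q=capture("side"); C=cloud(q); im=q["image"].astype(int)
c=np.array([.444,-.1915,0]); th=np.radians(-11.8); X=np.array([np.cos(th),np.sin(th),0]);Y=np.array([-np.sin(th),np.cos(th),0])
F=np.stack([(C-c)@X-.122,(C-c)@Y,C[...,2]-.175],-1)
b=(im.max(-1)<70)&(abs(F[...,1])<.03)&(F[...,2]>-.05)&(F[...,0]<0.1)&(F[...,0]>-.13)&(F[...,2]<.2)
P=F[b]; o=np.argsort(P[:,0]); print(np.round(P[o][::6]*1000))
g=(im[...,1]>im[...,0]+30)&(im[...,1]>im[...,2]+30)&(F[...,2]>-.08)&(abs(F[...,1])<.05)
P=F[g]; o=np.argsort(P[:,0]); print(np.round(P[o][::4]*1000))
E
```

```text
[[-93.  -5.  88.]
 [-90.  11.  91.]
 [-85.   5.  77.]
 [-81.   5.  83.]
 [-76.   9.  69.]
 [-73.   7.  68.]
 [-67.   4.  71.]
 [-61.   3.  66.]
 [-58.  11.  62.]
 [-50.   8.  48.]
 [-46.   7.  43.]
 [-40.   9.  35.]
 [-33.   8.  32.]
 [-29.   7.  34.]
 [-23.   9.  26.]
 [-19.   8.  10.]
 [-14.  -2.  -1.]
 [-12.   8.  15.]
 [ -5.  -6.  13.]
 [ 17.  -0. 106.]
 [ 18.  24. 114.]
 [ 19.  23. 110.]
 [ 19. -10. 108.]
 [ 19.  14. 190.]
 [ 20. -25. 104.]
 [ 21. -14. 103.]
 [ 22. -17. 115.]
 [ 23.  22. 115.]
 [ 25.  17. 193.]
 [ 26.  -2.   6.]
 [ 27.  25. 190.]
 [ 29.  -1.   6.]
 [ 30.  19. 190.]
 [ 32.   5. 129.]
 [ 33.  16. 130.]
 [ 36.  28. 135.]
 [ 41.  30. 192.]
 [ 45.  29. 191.]
 [ 47.  13. 158.]
 [ 49.  10. 163.]
 [ 51.  13. 141.]
 [ 52.  11. 156.]
 [ 55.  18. 171.]
 [ 56.  10. 152.]
 [ 58.  13. 159.]
 [ 59.  25. 134.]
 [ 61.  15. 143.]
 [ 63.  24. 127.]
 [ 64.  14. 148.]
 [ 66.  25. 133.]
 [ 68.  22. 114.]
 [ 71.  30. 191.]]
[[-239.  -48.  -79.]
 [-100.   -6.   82.]
 [ -97.    3.   79.]
 [ -96.    1.   81.]
 [ -94.    4.   82.]
 [ -90.   11.   81.]
 [  33.   20.    5.]
 [  35.  -12.    7.]
 [  37.    6.    0.]
 [  39.    8.    4.]
 [  42.    9.    8.]
 [  44.  -15.    6.]
 [  45.   10.   11.]
 [  47.   15.    6.]
 [  50.   15.   17.]
 [  53.    9.    5.]
 [  57.   16.    4.]
 [  61.   15.   17.]
 [  63.   19.    7.]
 [  68.    3.    5.]
 [  75.   -2.    4.]]
```

```bash
python3 - <<'E'
from h import *
q=capture("side"); o=arm.get_obs(); e=o["ee_pos"]; print(e,o["joint_pos"],o["ft_force"],o["tau"])
for dz in (-.008,0,.02,.04,.076): print(dz,proj(q,e+[0,0,dz]))
C=cloud(q)
for v in range(125,150,3): print(v,[np.round(C[v,u],3).tolist() for u in (248,252,256)])
p=capture("top"); save(p,"t4",(330,120,90,120),6)
save(q,"s4",(225,90,80,70),8)
E
```

```text
[ 0.61643801 -0.22797456  0.15232449] [-5.23458604e-01  4.76277731e-01  1.30720329e+00 -2.67750629e-04
  1.36001053e+00 -1.89076149e+00] [ 0.25861027 -0.33078627  0.91408627] [ 6.07272159e-03 -5.58704495e+01 -2.84939808e+01 -3.71356064e-02
  5.50373679e-02  4.45220803e-05]
-0.008 [[252.39709875 154.81291833]]
0 [[252.35018601 152.7616377 ]]
0.02 [[252.23131124 147.56378485]]
0.04 [[252.11010736 142.26409077]]
0.076 [[251.88584861 132.4582762 ]]
125 [[0.6, -0.139, 0.304], [0.599, -0.176, 0.284], [0.592, -0.193, 0.276]]
128 [[0.599, -0.136, 0.295], [0.611, -0.214, 0.252], [0.606, -0.24, 0.24]]
131 [[0.6, -0.139, 0.283], [0.609, -0.207, 0.246], [0.606, -0.24, 0.229]]
134 [[0.599, -0.135, 0.276], [0.61, -0.208, 0.234], [0.605, -0.235, 0.22]]
137 [[0.624, -0.211, 0.22], [0.611, -0.211, 0.222], [0.605, -0.236, 0.209]]
140 [[0.625, -0.213, 0.208], [0.611, -0.211, 0.211], [0.605, -0.235, 0.199]]
143 [[0.625, -0.212, 0.198], [0.613, -0.214, 0.198], [0.696, -0.534, 0.002]]
146 [[0.629, -0.221, 0.18], [0.615, -0.22, 0.183], [0.604, -0.23, 0.179]]
149 [[0.626, -0.212, 0.175], [0.611, -0.209, 0.179], [0.598, -0.209, 0.181]]
```

View pics/s4.png

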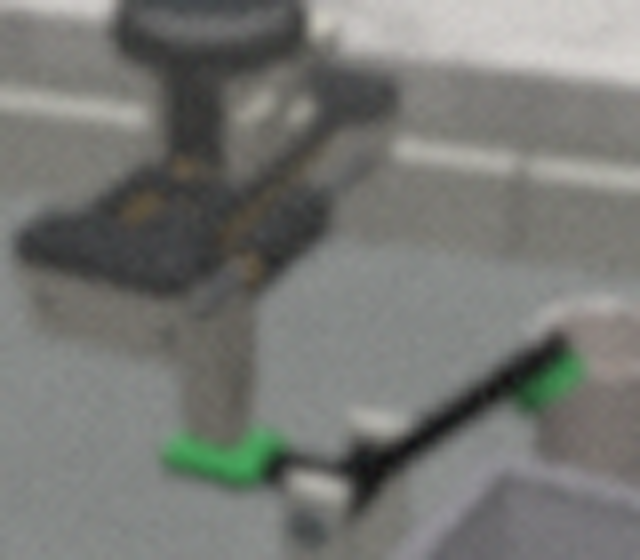

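```bash
python3 - <<'E'
from h import *
q=capture("side")
print(proj(q,[[.598,-.2135,z] for z in (.242,.25,.26,.27,.28,.29)]))
o=arm.get_obs();print(o["time_s"],o["ee_pos"],o["ee_rot"])
E
```

```text
[[256.08047168 131.59892725]
 [256.04571498 129.32772246]
 [256.00186842 126.4625339 ]
 [255.95757025 123.56783408]
 [255.91281345 120.64316469]
 [255.86759086 117.6880579 ]]
5.0333 [ 0.61671896 -0.22807049  0.15264104] [ 1.01567989e-01  9.94828449e-01  1.64201958e-04 -5.23761955e-04]
```

```bash
python3 -m creep '[0,0,-0.6,0,0,0,-0.6,0,0,0,-0.6,0,-0.1,0,-0.6,0,-0.1,0,-0.5,0,-0.1,0,-0.3,0,0,0,0,0]'
cat >> h.py <<'E'
def probe(q):
    C=cloud(q); im=q["image"].astype(int)
    c=np.array([.444,-.1915,0]); th=np.radians(-11.8); X=np.array([np.cos(th),np.sin(th),0]);Y=np.array([-np.sin(th),np.cos(th),0])
    F=np.stack([(C-c)@X-.122,(C-c)@Y,C[...,2]-.175],-1)
    b=(im.max(-1)<70)&(abs(F[...,1])<.02)&(F[...,2]>.03)&(F[...,0]<0.006)&(F[...,0]>-.13)&(F[...,2]<.135)
    P=F[b]; print("arm ang",len(P),np.median(np.arctan2(P[:,2],-P[:,0])), np.round(P[np.argsort(P[:,2])][::5]*1000).tolist())
E
python3 - <<'E'
from h import *
q=capture("side"); save(q,"s5",(200,60,170,160),4); probe(q)
o=arm.get_obs(); print(o["ee_pos"],o["ft_force"])
E
```

```text
time_s: 5.62
ee_pos: [0.6138, -0.228, 0.12]
ee_rot: [0.102, 0.995, 0.0, -0.0]
ft_force: [0.1, -0.8, 0.2]
grip_width: 0.0007
arm ang 86 1.3171164793701486 [[-15.0, 1.0, 31.0], [-9.0, 9.0, 33.0], [-17.0, 4.0, 40.0], [-17.0, 4.0, 47.0], [-17.0, 5.0, 51.0], [-18.0, 8.0, 57.0], [-14.0, 6.0, 62.0], [-21.0, 0.0, 68.0], [-19.0, 10.0, 72.0], [-17.0, 5.0, 76.0], [-18.0, 8.0, 81.0], [-25.0, 1.0, 87.0], [-21.0, 6.0, 92.0], [-18.0, 9.0, 96.0], [-27.0, 13.0, 103.0], [-24.0, 7.0, 110.0], [-24.0, 7.0, 117.0], [-23.0, 5.0, 125.0]]
[ 0.61381692 -0.22806331  0.12019017] [-0.07578189  0.5110119   0.29172776]
```

View pics/s5.png

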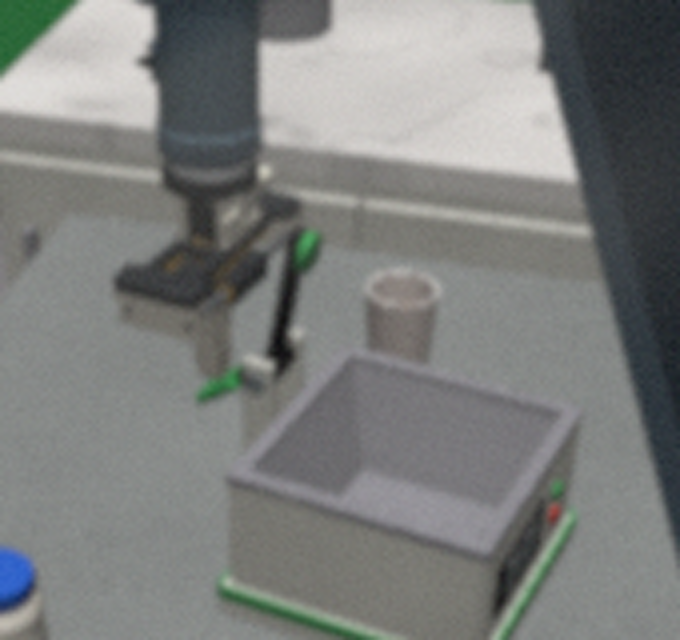

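```bash
python3 -m creep '[0,0,-0.3,0,0,0,-0.2,0,0,0,0,0]'; python3 -m creep '[0,0,-0.2,0,0,0,0,0]' ; python3 -m creep '[0,0,-0.2,0,0,0,0,0]' 
python3 - <<'E'
from h import *
q=capture("side"); probe(q)
o=arm.get_obs(); print(o["ee_pos"],o["ft_force"])
E
```

```text
time_s: 5.92
ee_pos: [0.6157, -0.229, 0.1179]
ee_rot: [0.102, 0.995, -0.001, 0.002]
ft_force: [1.2, -0.6, 8.2]
grip_width: 0.0005
time_s: 6.08
ee_pos: [0.6164, -0.2293, 0.1171]
ee_rot: [0.102, 0.995, -0.001, 0.003]
ft_force: [0.5, 0.7, 12.6]
grip_width: 0.0004
time_s: 6.25
ee_pos: [0.6175, -0.2298, 0.1162]
ee_rot: [0.101, 0.995, -0.002, 0.005]
ft_force: [2.7, 0.1, 14.5]
grip_width: 0.0003
arm ang 86 1.3176588336819266 [[-15.0, 0.0, 30.0], [-14.0, 7.0, 34.0], [-16.0, 11.0, 40.0], [-15.0, 9.0, 46.0], [-16.0, 10.0, 50.0], [-19.0, 3.0, 55.0], [-15.0, 8.0, 60.0], [-22.0, 9.0, 65.0], [-20.0, -2.0, 70.0], [-19.0, 10.0, 76.0], [-22.0, 3.0, 80.0], [-19.0, 9.0, 86.0], [-18.0, 8.0, 92.0], [-21.0, 8.0, 96.0], [-27.0, 13.0, 104.0], [-28.0, 14.0, 107.0], [-24.0, 8.0, 117.0], [-25.0, 3.0, 125.0]]
[ 0.61751044 -0.22983978  0.11618215] [ 1.71647579 -0.74432896 14.42781551]
```

```bash
python3 -m creep '[0,0,1,0,0,0,4,0,0,0,4,0,0,0,4,0,0,0,4,0,0,3.6,0,0,-1,3.6,0,-7,-1,3.6,0,-7,-1,3.6,0,-7,-1,3.6,0,0,-1,3.6,0,0,-1,3.6,0,0]' 6 20
python3 -m creep '[-1,3.6,0,0,-1,3.6,0,0,-1,3.6,0,0,-1,3.6,0,0,-1,3.6,0,0,-1,3.6,0,0,0,0,0,0,0,0,0,0]' 
python3 - <<'E'
from h import *
q=capture("side"); probe(q); save(q,"s6"); p=capture("top"); save(p,"t6")
o=arm.get_obs(); e=o["ee_pos"]; print(e,o["grip_width"],o["ee_rot"])
for z in (-.008,.0,.02,.03,.04,.05): print(z,proj(q,e+[0,0,z]),proj(p,e+[0,0,z]))
E
```

```text
time_s: 7.3
ee_pos: [0.5529, 0.0254, 0.2817]
ee_rot: [0.281, 0.96, -0.0, -0.0]
ft_force: [0.3, 0.1, -0.1]
grip_width: 0.06
time_s: 7.97
ee_pos: [0.493, 0.2415, 0.2817]
ee_rot: [0.279, 0.96, -0.0, -0.0]
ft_force: [0.3, 0.3, 0.4]
grip_width: 0.0595
arm ang 83 1.3223898789274877 [[-16.0, 2.0, 42.0], [-18.0, -1.0, 49.0], [-18.0, 0.0, 53.0], [-19.0, 10.0, 58.0], [-14.0, 7.0, 62.0], [-21.0, 7.0, 68.0], [-17.0, 5.0, 72.0], [-15.0, 8.0, 77.0], [-21.0, 6.0, 81.0], [-20.0, 11.0, 87.0], [-25.0, 9.0, 90.0], [-23.0, 11.0, 98.0], [-35.0, 8.0, 103.0], [-31.0, 15.0, 105.0], [-21.0, 7.0, 109.0], [-25.0, 9.0, 117.0], [-23.0, 5.0, 125.0]]
[0.49403001 0.239286   0.2816508 ] 0.06008600783142264 [ 2.80940354e-01  9.59725079e-01 -5.09088624e-04 -1.77956021e-04]
-0.008 [[243.17597779 223.07413686]] [[210.82976327 199.70536096]]
0.0 [[243.05127505 220.3652233 ]] [[210.35228654 199.48118228]]
0.02 [[242.73307423 213.4529574 ]] [[209.1348714  198.90959731]]
0.03 [[242.57042414 209.91971482]] [[208.51310967 198.61767581]]
0.04 [[242.40533666 206.33352513]] [[207.88239454 198.32155062]]
0.05 [[242.23775661 202.6931892 ]] [[207.2425312  198.02113028]]
```

View pics/s6.png

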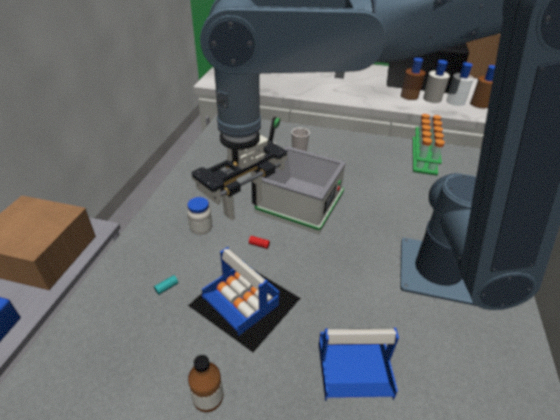

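View pics/t6.png

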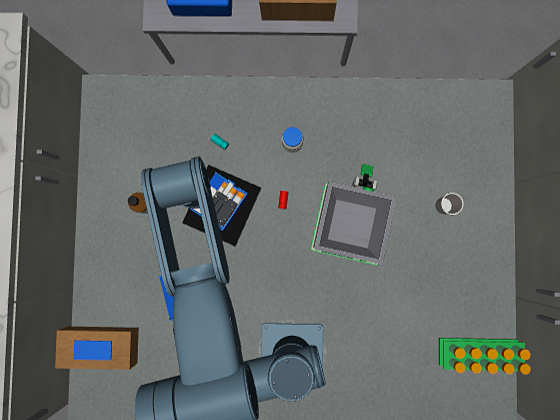

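```bash
python3 - <<'E'
from h import *
q=capture("side"); save(q,"s7",(180,130,130,110),6)
o=arm.get_obs(); e=o["ee_pos"]; y=R.from_quat(o["ee_rot"]).as_matrix()[:,1]; print(y)
for s in (.03,.0475):
 for z in (-.008,.0,.02,.03,.04): print(s,z,(proj(q,[e+[0,0,z]+s*y,e+[0,0,z]-s*y])-[180,130])*6)
C=cloud(q)
for v in range(200,222,2): print(v,[np.round(C[v,u],3).tolist() for u in (226,229,232)])
E
```

```text
[ 0.54034055  0.84144593 -0.00091172]
0.03 -0.008 [[314.53837146 594.47479849]
 [440.66663828 521.396096  ]]
0.03 0.0 [[313.39475527 578.14652608]
 [440.28400642 505.22394498]]
0.03 0.02 [[310.4755553  536.46690256]
 [439.30801609 463.97316437]]
0.03 0.03 [[308.98279971 515.15370318]
 [438.8093339  442.89608072]]
0.03 0.04 [[307.46726581 493.51528069]
 [438.30331744 421.50901059]]
0.0475 -0.008 [[276.01230051 616.79679932]
 [475.81060197 501.0336877 ]]
0.0475 0.0 [[274.62576917 600.42685721]
 [475.63065546 484.91041285]]
0.0475 0.02 [[271.08570792 558.63148177]
 [475.17175456 443.79271877]]
0.0475 0.03 [[269.2750285  537.2538783 ]
 [474.93733125 422.78830221]]
0.0475 0.04 [[267.43641372 515.54645873]
 [474.69949622 401.47819303]]
200 [[0.513, 0.282, 0.368], [0.508, 0.278, 0.366], [0.504, 0.272, 0.362]]
202 [[0.512, 0.284, 0.365], [0.508, 0.279, 0.362], [0.504, 0.272, 0.357]]
204 [[0.513, 0.282, 0.358], [0.508, 0.279, 0.356], [0.504, 0.272, 0.352]]
206 [[0.514, 0.282, 0.352], [0.508, 0.28, 0.352], [0.504, 0.274, 0.348]]
208 [[0.515, 0.28, 0.345], [0.508, 0.281, 0.347], [0.505, 0.273, 0.342]]
210 [[0.515, 0.28, 0.339], [0.509, 0.279, 0.34], [0.505, 0.273, 0.336]]
212 [[0.516, 0.28, 0.334], [0.509, 0.279, 0.335], [0.504, 0.275, 0.333]]
214 [[0.517, 0.277, 0.326], [0.509, 0.28, 0.33], [0.506, 0.273, 0.326]]
216 [[0.518, 0.277, 0.321], [0.51, 0.28, 0.325], [0.505, 0.276, 0.323]]
218 [[0.657, -0.055, 0.001], [0.51, 0.281, 0.32], [0.506, 0.274, 0.315]]
220 [[0.654, -0.047, 0.0], [0.644, -0.047, 0.002], [0.634, -0.049, 0.003]]
```

View pics/s7.png

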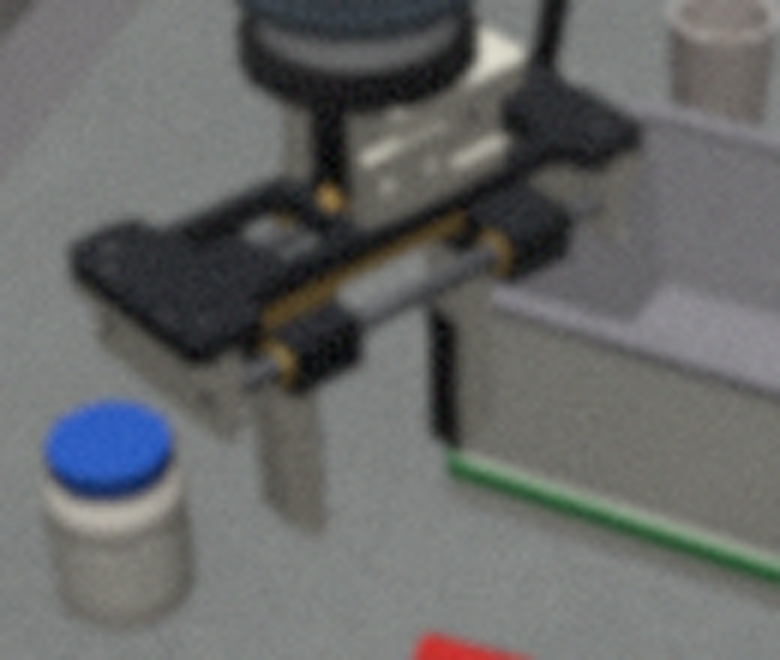

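```bash
python3 -m creep '[0.7,0.4,-3,0,0,0,-4,0,0,0,-4,0,0,0,-4,0,0,0,-2.5,0,0,0,0,0,0,0,0,0]' 6 8
python3 - <<'E'
from h import *
q=capture("side"); save(q,"s8",(170,210,150,130),5)
o=arm.get_obs(); print(o["ee_pos"],o["ft_force"])
E
```

```text
time_s: 8.7
ee_pos: [0.5009, 0.2422, 0.1061]
ee_rot: [0.282, 0.959, -0.001, -0.001]
ft_force: [0.4, 0.4, 0.3]
grip_width: 0.06
[0.50239031 0.24285503 0.10802279] [0.49416515 0.3802886  0.7408627 ]
```

View pics/s8.png

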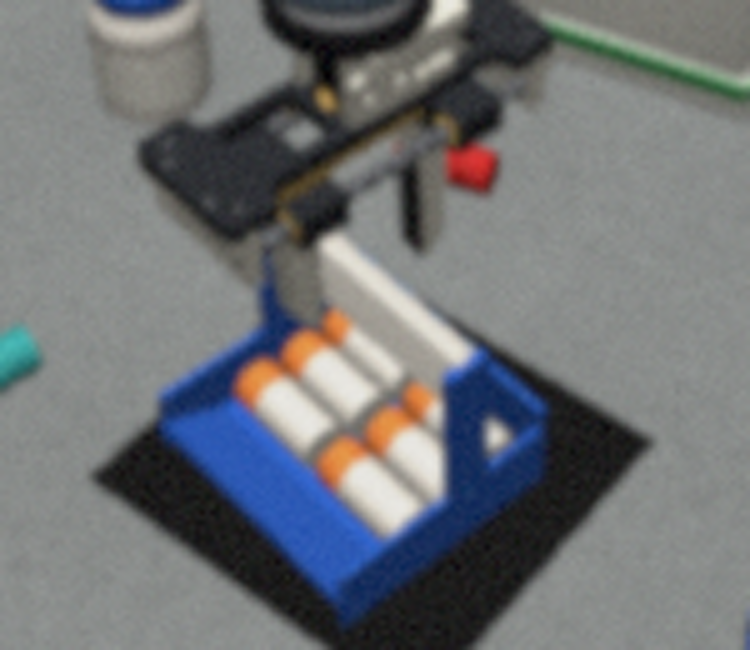

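```bash
python3 - <<'E'
from h import *
q=capture("side"); C=cloud(q); im=q["image"].astype(int)
o=arm.get_obs(); e=o["ee_pos"]; y=R.from_quat(o["ee_rot"]).as_matrix()[:,1]
print(e, (proj(q,[e+[0,0,.031]+.03*y,e+[0,0,.031]-.03*y,e+[0,0,.031]])-[170,210])*5)
w=(im.min(-1)>110)&(C[...,2]>0.10)&(C[...,2]<0.145)&(im.max(-1)-im.min(-1)<45); w[:, :225]=0;w[:,275:]=0;w[:245]=0;w[300:]=0
P=C[w]; a=np.array([.842,-.539]); yy=np.array([.539,.842]); c=np.array([.5014,.2427])
s=(P[:,:2]-c)@a; t=(P[:,:2]-c)@yy; print(w.sum(),np.percentile(s,[0,2,50,98,100]),np.percentile(t,[2,50,98]),np.percentile(P[:,2],[2,50,98]))
# fingers
w=(C[...,2]>.136)&(C[...,2]<.18); w[:, :215]=0; w[:,265:]=0;w[:240]=0;w[280:]=0
P=C[w]; print(w.sum(),np.round(np.c_[(P[:,:2]-c)@a,(P[:,:2]-c)@yy,P[:,2]][::12]*1000))
print((proj(q,[[*(c+.07*a),.134],[*(c-.07*a),.134]])-[170,210])*5)
E
```

```text
[0.50314945 0.24334483 0.10905991] [[305.7604148  304.32879355]
 [402.18718522 242.2415054 ]
 [354.75969755 272.77912561]]
420 [-0.07255328 -0.06920314 -0.02039224  0.03078364  0.03736021] [-0.01249559  0.00226909  0.00967006] [0.1129705  0.13101501 0.13723362]
221 [[  5. -29. 180.]
 [ -2. -29. 175.]
 [-10. -32. 176.]
 [ -8. -42. 164.]
 [ -2. -29. 161.]
 [-10. -31. 162.]
 [ -7. -43. 148.]
 [ -1. -29. 146.]
 [ -9. -38. 143.]
 [  5.  47. 179.]
 [ -9.  40. 179.]
 [ -8.  40. 175.]
 [ -9.  38. 171.]
 [ -8.  32. 162.]
 [-17.  -6. 137.]
 [ -4.  46. 158.]
 [ -8.  39. 153.]
 [ -7.  44. 149.]
 [-49.   0. 137.]]
[[270.82960775 203.60618139]
 [454.67779777 364.79390733]]
```

```bash
python3 -m creep '[0,0,-2,0,0,0,-1.8,0,0,0,0,0]' 
python3 -m creep '[0,0,0,0,0,0,0,0,0,0,0,0,0,0,0,0,0,0,0,0,0,0,0,0]' 2 8
python3 - <<'E'
from h import *
q=capture("side"); save(q,"s9",(170,210,150,130),5)
o=arm.get_obs(); print(o["ee_pos"],o["ft_force"],o["torque"],o["grip_width"])
E
```

```text
time_s: 9.05
ee_pos: [0.501, 0.2434, 0.0687]
ee_rot: [0.281, 0.96, -0.0, -0.0]
ft_force: [-0.5, -1.5, -0.6]
grip_width: 0.0598
time_s: 9.55
ee_pos: [0.501, 0.2433, 0.0696]
ee_rot: [0.281, 0.96, -0.0, 0.0]
ft_force: [-1.8, -2.7, 2.7]
grip_width: 0.0246
[0.5010566  0.24336199 0.0695258 ] [-2.17644603 -3.53052177  4.75532298] [-0.34267371  0.2992654  -0.011588  ] 0.023454118146236103
```

View pics/s9.png

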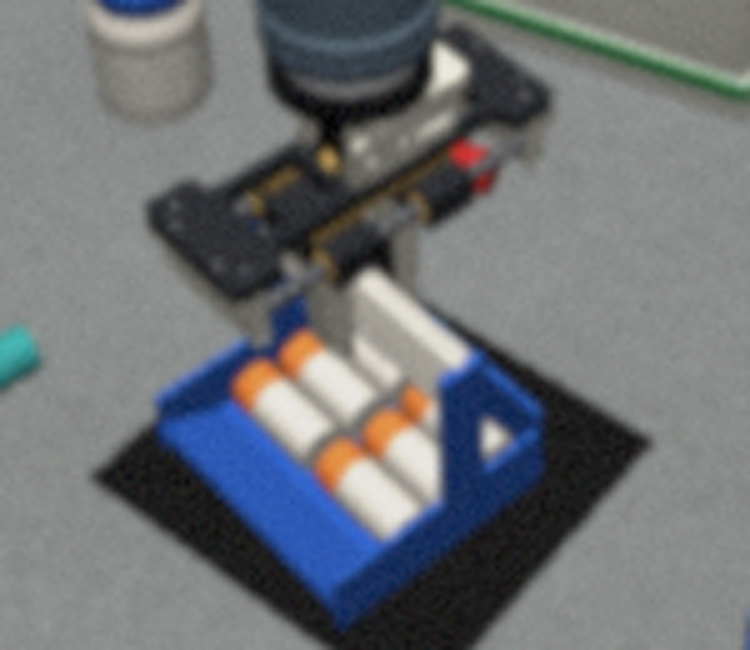

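```bash
python3 -m creep '[0,0,0.3,0,0,0,0.4,0,0,0,0.4,0,0,0,0.5,0,0,0,0.5,0,0,0,0.5,0]' 
python3 - <<'E'
from h import *
q=capture("side"); save(q,"s10",(170,210,150,130),5)
o=arm.get_obs(); print(o["ee_pos"],o["ft_force"],o["torque"],o["grip_width"])
E
```

```text
time_s: 10.1
ee_pos: [0.501, 0.2436, 0.0955]
ee_rot: [0.281, 0.96, -0.0, -0.0]
ft_force: [-0.1, -1.0, -1.2]
grip_width: 0.0201
[0.50170135 0.24381862 0.09672909] [-1.42014117 -2.01786964 -0.04426295] [-0.18783249  0.28924039  0.03792563] 0.02003561779121607
```

View pics/s10.png

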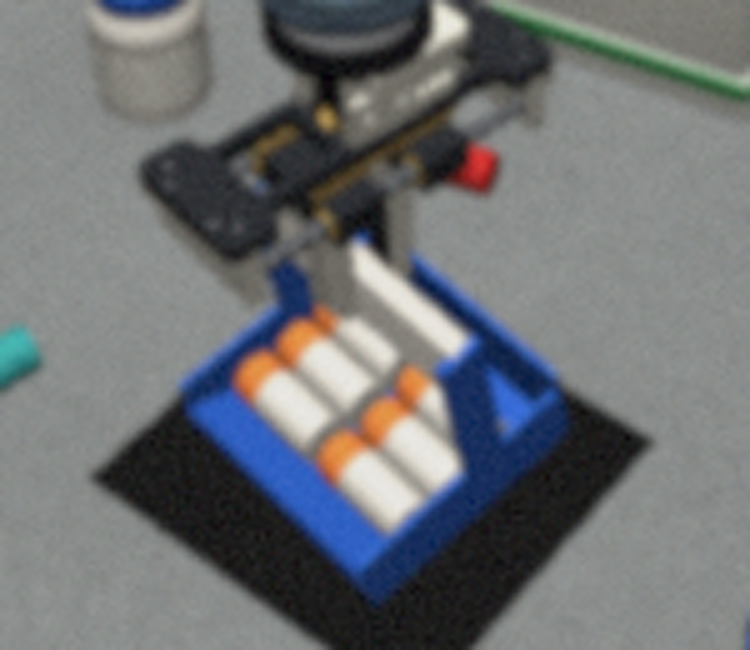

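```bash
python3 -m creep '[0,0,0.5,0,0,0,0.5,0,0,0,0.6,0,0,0,0.8,0,0,0,1,0,0,0,1,0,0,0,0,0]' 
python3 - <<'E'
from h import *
q=capture("side"); save(q,"s11",(170,200,150,130),5)
o=arm.get_obs(); print(o["ee_pos"],o["ft_force"],o["torque"],o["grip_width"])
E
```

```text
time_s: 10.73
ee_pos: [0.5031, 0.2445, 0.1422]
ee_rot: [0.281, 0.96, 0.002, 0.002]
ft_force: [0.0, -0.2, 0.3]
grip_width: 0.0203
[0.50254804 0.24428429 0.1409601 ] [ 0.58132766  0.33789263 -0.24700598] [-0.03039576  0.0230715  -0.02876182] 0.019779983539485124
```

View pics/s11.png

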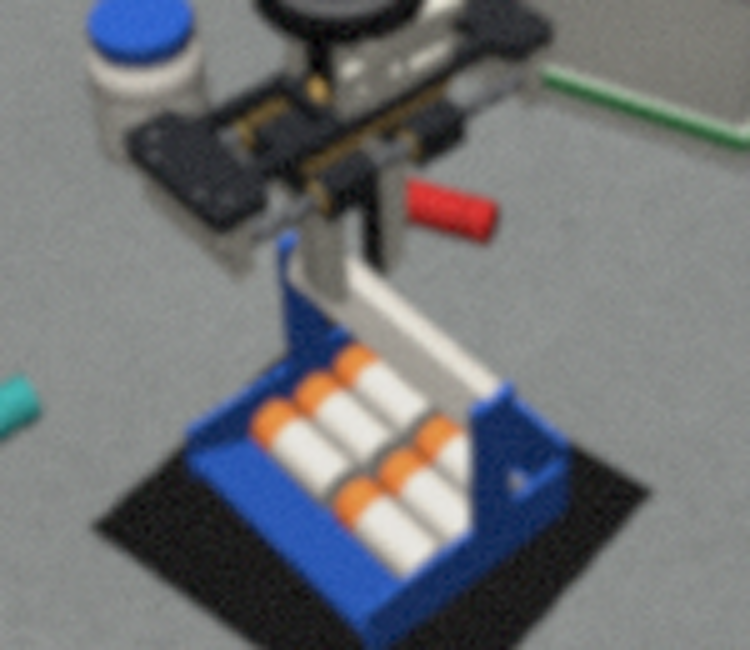

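```bash
cat >> h.py <<'E'
def bar(q,show=True):
    C=cloud(q); im=q["image"].astype(int)
    w=(im.min(-1)>105)&(C[...,2]>0.10)&(C[...,2]<0.142)&(im.max(-1)-im.min(-1)<50)&(abs(C[...,0]-.5)<.12)&(abs(C[...,1]-.24)<.12)
    w=cv2.morphologyEx(w.astype(np.uint8),cv2.MORPH_OPEN,np.ones((2,2)))>0
    P=C[w]; top=P[P[:,2]>np.percentile(P[:,2],60)]
    c=P.mean(0); u=np.linalg.svd(P[:,:2]-c[:2])[2][0]; u=u*np.sign(u[0]); n=np.array([-u[1],u[0]])
    s=(P[:,:2]-c[:2])@u; lo,hi=np.percentile(s,[1,99]); 
    t=(P[:,:2]-c[:2])@n
    print("n",w.sum(),"yaw",np.degrees(np.arctan2(u[1],u[0])),"len",hi-lo,"mid",c[:2]+u*(lo+hi)/2,"ends",c[:2]+u*lo,c[:2]+u*hi,"t",np.percentile(t,[2,50,98]),"z",np.percentile(P[:,2],[2,50,98]))
E
python3 -m creep '[0,0,3,0,0,0,3,0,0,0,0,0]' 5 8
python3 - <<'E'
from h import *
q=capture("side"); save(q,"s12",(170,200,150,130),5); bar(q)
p=capture("top"); save(p,"t12",(150,140,160,150),5)
# bar top face from top camera
o=arm.get_obs(); print(o["ee_pos"])
E
```

```text
time_s: 11.03
ee_pos: [0.5042, 0.2448, 0.2046]
ee_rot: [0.281, 0.96, 0.002, 0.004]
ft_force: [0.6, 0.9, 0.9]
grip_width: 0.0354
n 552 yaw -61.53781471040267 len 0.12959103745596567 mid [0.48924101 0.23340556] ends [0.45836085 0.29036936] [0.52012117 0.17644176] t [-0.03652529 -0.00126488  0.03555943] z [0.11249087 0.13084325 0.13745917]
[0.50191334 0.2440767  0.20004009]
```

View pics/s12.png

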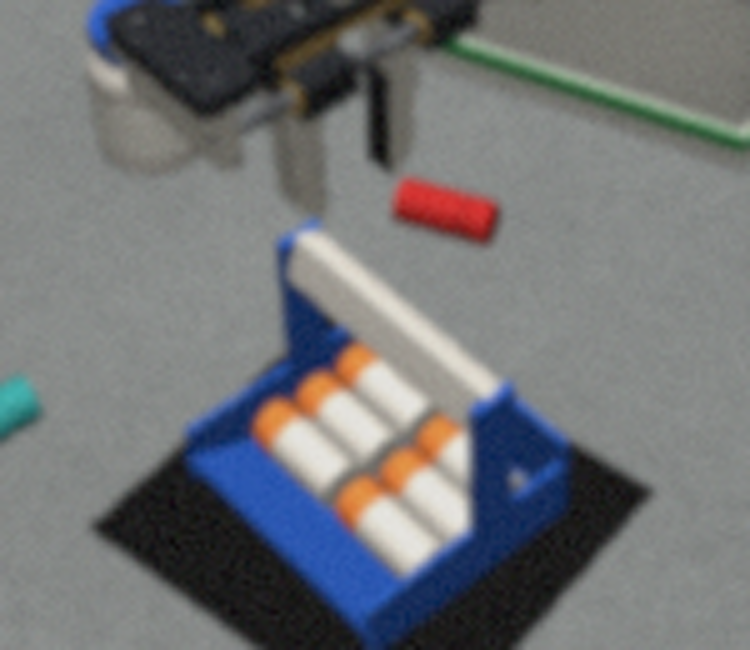

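View pics/t12.png

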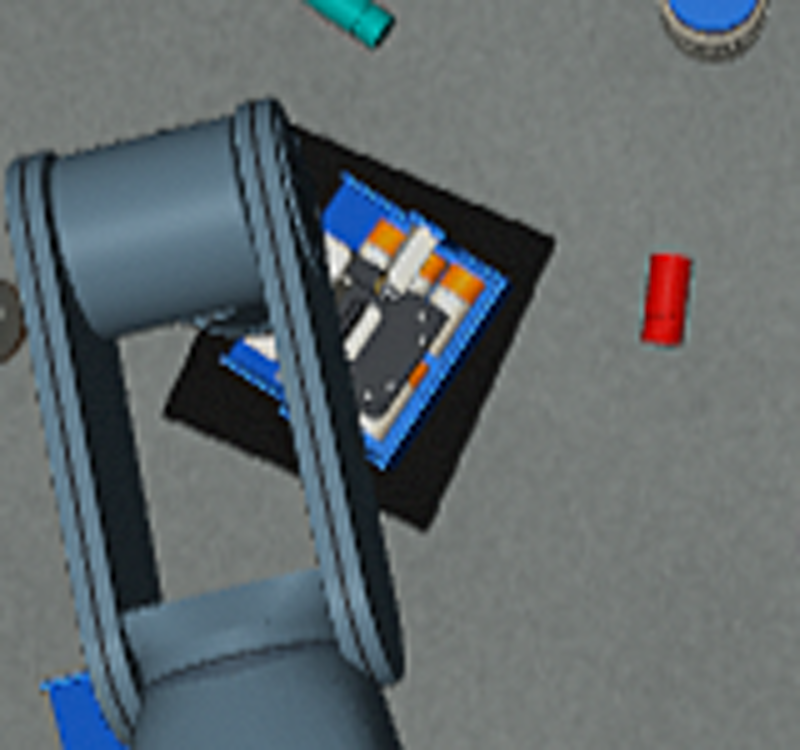

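```bash
python3 -m creep '[-1.3,-1.6,-3,0,0,0,-4,0,0,0,-3,0,0,0,-0.9,0,0,0,0,0,0,0,0,0]' 5 20
python3 - <<'E'
from h import *
q=capture("side"); save(q,"s13",(190,220,110,90),7)
o=arm.get_obs(); print(o["ee_pos"],o["ft_force"])
C=cloud(q); y=R.from_quat(o["ee_rot"]).as_matrix()[:,1]; x=np.array([y[1],-y[0],0])
D=C-o["ee_pos"]; F=np.stack([D@x,D@y,C[...,2]],-1)
m=(abs(F[...,0])<.012)&(F[...,1]>.015)&(F[...,1]<.06)&(F[...,2]>.1)&(F[...,2]<.2)
P=F[m]; print("finger min z",len(P),np.percentile(P[:,2],[0,3,10]) if len(P) else 0)
E
```

```text
time_s: 11.63
ee_pos: [0.4881, 0.2278, 0.0898]
ee_rot: [0.281, 0.96, -0.0, -0.001]
ft_force: [-0.1, -0.6, 1.6]
grip_width: 0.0497
[0.48915039 0.22811075 0.09100314] [0.23896777 0.29231909 0.96993707]
finger min z 130 [0.12151221 0.12372954 0.12861007]
```

View pics/s13.png

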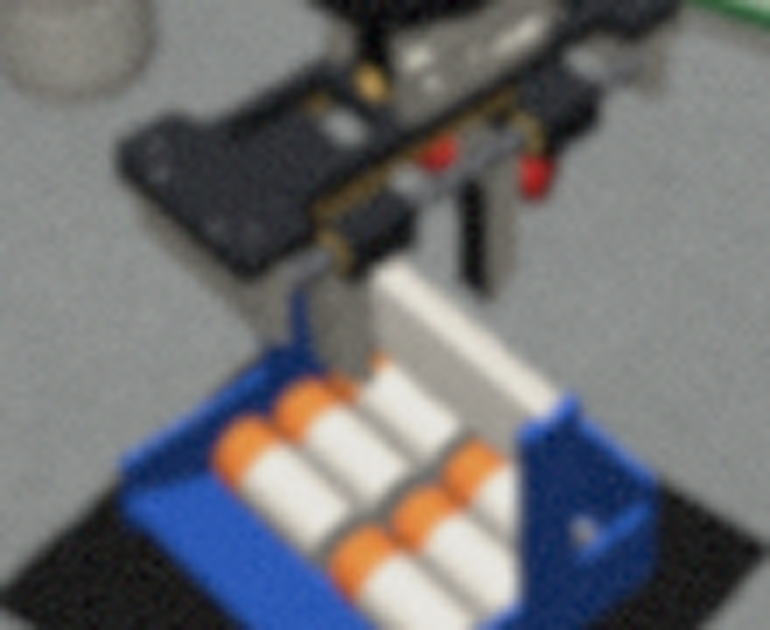

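```bash
python3 -m creep '[0,0,0,0,0,0,0,0,0,0,0,0,0,0,0,0,0,0,0,0,0,0,0,0]' 1.72 20
python3 -m creep '[0,0,0.3,0,0,0,0.3,0,0,0,0.3,0,0,0,0.3,0,0,0,0.3,0,0,0,0.3,0]'
python3 - <<'E'
from h import *
q=capture("side"); save(q,"s14",(170,200,150,130),5)
o=arm.get_obs(); print(o["ee_pos"],o["ft_force"],o["torque"],o["grip_width"])
E
```

```text
time_s: 12.18
ee_pos: [0.4882, 0.2277, 0.0905]
ee_rot: [0.281, 0.96, -0.0, 0.0]
ft_force: [-0.5, -2.2, 3.2]
grip_width: 0.0197
time_s: 12.68
ee_pos: [0.4878, 0.2277, 0.1081]
ee_rot: [0.281, 0.96, -0.0, -0.0]
ft_force: [-1.1, -0.0, -1.9]
grip_width: 0.0169
[0.48820148 0.22766369 0.10882596] [-0.65118681 -0.32728956 -0.54259374] [-0.19316561  0.21830055  0.01918084] 0.017270370747468594
```

View pics/s14.png

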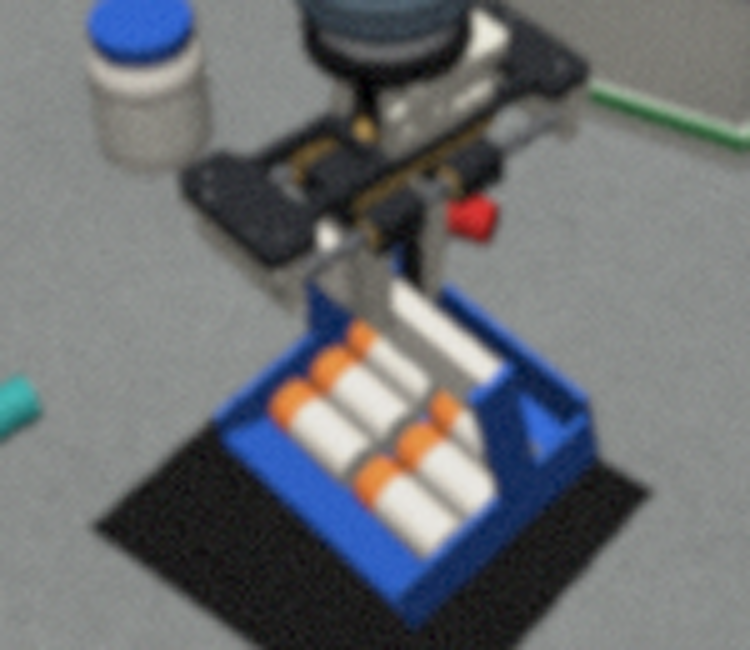

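```bash
python3 -m creep '[0,0,0.3,0,0,0,0.3,0,0,0,0.3,0,0,0,0.3,0,0,0,0.3,0,0,0,0,0]'
python3 - <<'E'
from h import *
q=capture("side"); save(q,"s15",(170,200,150,130),5)
o=arm.get_obs(); print(o["ee_pos"],o["ft_force"],o["torque"],o["grip_width"])
E
```

```text
time_s: 13.23
ee_pos: [0.4891, 0.2282, 0.1241]
ee_rot: [0.281, 0.96, 0.001, 0.001]
ft_force: [1.1, 0.4, 0.1]
grip_width: 0.0171
[0.48879281 0.2280928  0.12370675] [-0.53252059 -0.60316963 -0.0994505 ] [-0.0401004   0.04056771 -0.00102588] 0.017661872063561405
```

View pics/s15.png

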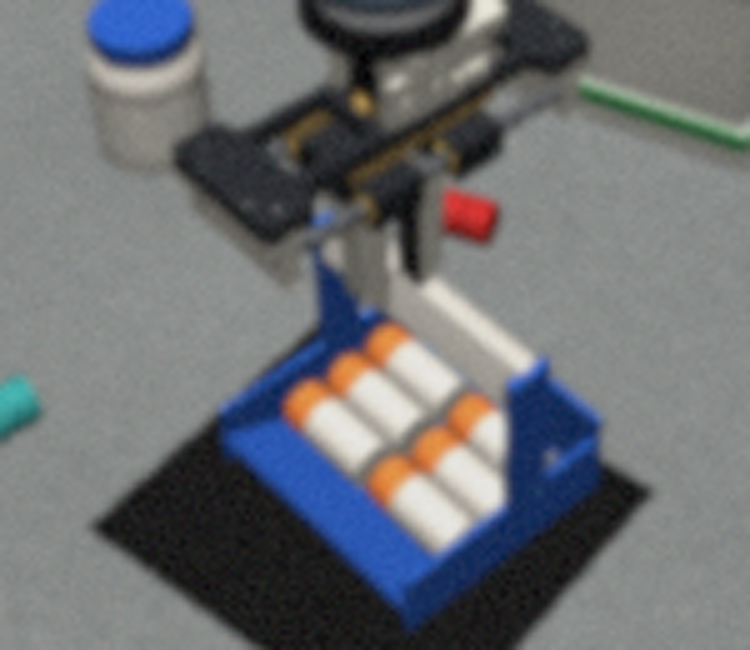

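```bash
python3 -m creep '[0,0,2,0,0,0,3,0,0,0,3,0,0,0,0,0]' 6 30
python3 - <<'E'
from h import *
q=capture("side"); save(q,"s16",(170,200,150,130),5)
print(at_z(q,[[231,248],[270,278]],.134))
o=arm.get_obs(); print(o["ee_pos"])
E
```

```text
time_s: 13.62
ee_pos: [0.4915, 0.2288, 0.209]
ee_rot: [0.281, 0.96, 0.003, 0.004]
ft_force: [1.3, -0.1, 0.2]
grip_width: 0.0394
[[0.54687141 0.1913666  0.134     ]
 [0.42590356 0.26048621 0.134     ]]
[0.49044957 0.22846982 0.20642411]
```

View pics/s16.png

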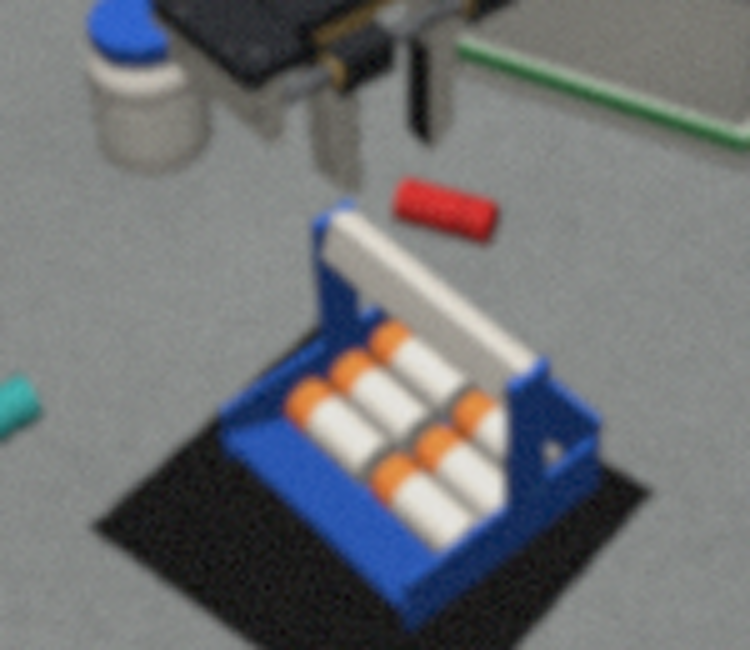

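```bash
python3 - <<'E'
from h import *
q=capture("side")
a=at_z(q,[[235,246.4],[270,277],[240,242],[277,273]],.135); print(a,(a[0]+a[1])/2,(a[2]+a[3])/2)
for i in (0,2): d=a[i]-a[i+1]; print(np.degrees(np.arctan2(d[1],d[0])))
E
```

```text
[[0.53853965 0.18420886 0.135     ]
 [0.42647686 0.2583606  0.135     ]
 [0.53120841 0.16572749 0.135     ]
 [0.41352565 0.24204986 0.135     ]] [0.48250825 0.22128473 0.135     ] [0.47236703 0.20388867 0.135     ]
-33.492530772095904
-32.96515602031751
```

```bash
python3 -m creep '[-1.2,-1.8,-2,0,0,0,-3,0,0,0,-3,0,0,0,-3,0,0,0,-2.4,0,0,0,0,0]' 6 30
python3 - <<'E'
from h import *
q=capture("side"); save(q,"s17",(170,200,150,130),5)
o=arm.get_obs(); print(o["ee_pos"],o["ft_force"])
E
```

```text
time_s: 14.22
ee_pos: [0.4709, 0.2086, 0.0629]
ee_rot: [0.281, 0.96, -0.003, -0.005]
ft_force: [-1.6, -0.7, -0.3]
grip_width: 0.0599
[0.4727957  0.20907689 0.06564683] [0.5776702  0.46748153 0.34165206]
```

View pics/s17.png

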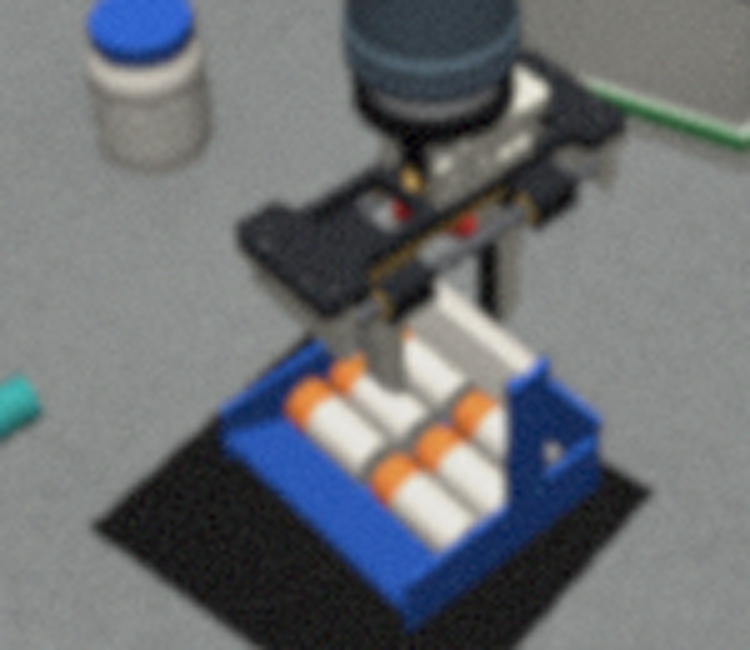

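```bash
python3 -m creep '[0,0,0,0,0,0,0,0,0,0,0,0,0,0,0,0,0,0,0,0]' 2.4 30
python3 -m creep '[0.2,0.33,0.1,0,0.2,0.33,0.1,0]' 2.25 30
python3 -m creep '[0.2,0.33,0.1,0,0.2,0.33,0.1,0]' 2.1 30
python3 -m creep '[0.2,0.33,0.1,0,0.2,0.33,0.1,0]' 1.95 30
python3 - <<'E'
from h import *
q=capture("side"); save(q,"s18",(170,200,150,130),5)
o=arm.get_obs(); print(o["ee_pos"],o["ft_force"],o["torque"],o["grip_width"])
E
```

```text
time_s: 14.68
ee_pos: [0.4768, 0.21, 0.07]
ee_rot: [0.281, 0.96, 0.0, 0.001]
ft_force: [0.7, -0.3, -0.6]
grip_width: 0.0312
time_s: 14.85
ee_pos: [0.4799, 0.2162, 0.0713]
ee_rot: [0.281, 0.96, -0.0, -0.0]
ft_force: [-1.7, -2.8, 1.9]
grip_width: 0.0232
time_s: 15.02
ee_pos: [0.4844, 0.2231, 0.0734]
ee_rot: [0.281, 0.96, -0.0, 0.0]
ft_force: [-1.7, -3.0, 1.9]
grip_width: 0.0226
time_s: 15.18
ee_pos: [0.4884, 0.2297, 0.0753]
ee_rot: [0.281, 0.96, -0.0, 0.0]
ft_force: [-3.9, -5.1, 9.1]
grip_width: 0.0215
[0.48904188 0.23046058 0.07571286] [-2.25400006 -2.49029311  5.50213673] [-0.0817438   0.35062223  0.07472584] 0.021061285988960125
```

View pics/s18.png

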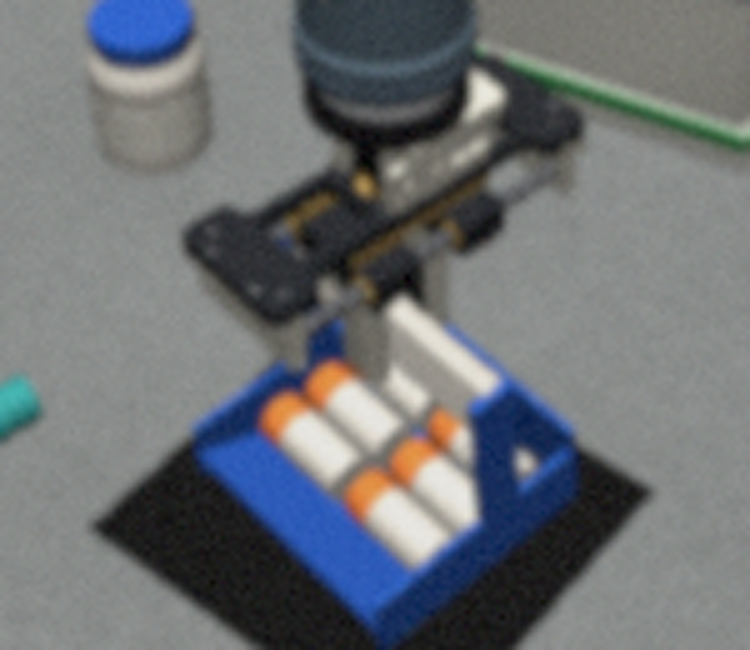

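```bash
python3 -m creep '[0.1,0.15,0.15,0,0.1,0.15,0.15,0]' 1.9 30
python3 -m creep '[0.1,0.15,0.15,0,0.1,0.15,0.1,0]' 1.83 30
python3 -m creep '[0.1,0.15,0.1,0,0.1,0.15,0.1,0]' 1.77 30
python3 -m creep '[0.1,0.15,0.1,0,0.1,0.15,0.1,0]' 1.72 30
python3 - <<'E'
from h import *
q=capture("side"); save(q,"s19",(170,200,150,130),5)
o=arm.get_obs(); print(o["ee_pos"],o["ft_force"],o["torque"],o["grip_width"])
E
```

```text
time_s: 15.4
ee_pos: [0.4906, 0.2333, 0.078]
ee_rot: [0.281, 0.96, 0.0, 0.0]
ft_force: [0.8, -0.9, -2.1]
grip_width: 0.0206
time_s: 15.57
ee_pos: [0.4925, 0.2363, 0.0803]
ee_rot: [0.281, 0.96, 0.0, 0.0]
ft_force: [0.5, -0.1, -2.6]
grip_width: 0.0203
time_s: 15.73
ee_pos: [0.4943, 0.239, 0.0823]
ee_rot: [0.281, 0.96, 0.0, -0.0]
ft_force: [0.9, 0.4, -2.3]
grip_width: 0.0198
time_s: 15.9
ee_pos: [0.4962, 0.2419, 0.0844]
ee_rot: [0.281, 0.96, 0.0, -0.0]
ft_force: [0.3, 0.6, -2.2]
grip_width: 0.0191
[0.49651606 0.24217189 0.08468688] [ 0.43129847  1.23337752 -1.18841897] [ 0.50300892 -0.3257757   0.0144607 ] 0.018656636816386265
```

View pics/s19.png

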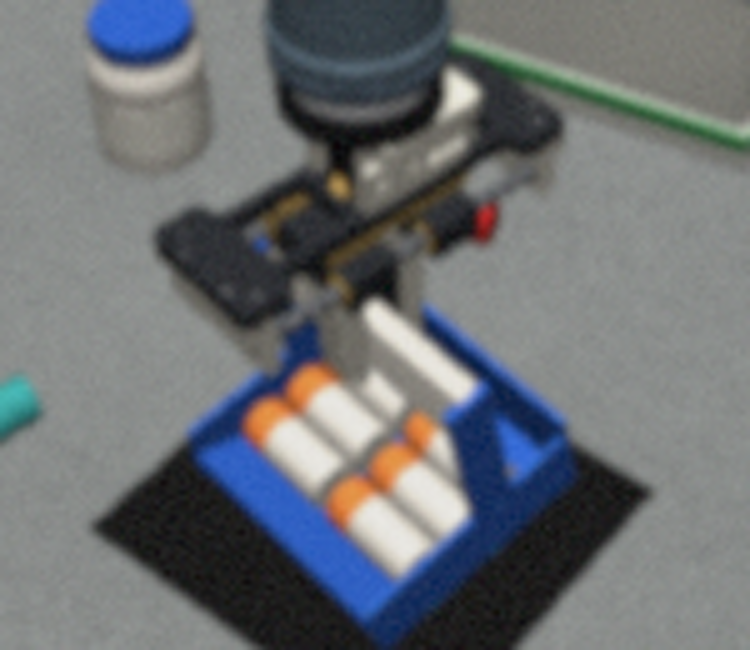

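Tray is tilting in a controlled way and the vials are holding. I'll continue closing to the flat clamp.

```bash
python3 -m creep '[0,0,0,0,0.1,0.15,0.1,0]' 1.72 30
python3 -m creep '[0.1,0.15,0.1,0,0.1,0.15,0.1,0]' 1.67 40
python3 -m creep '[0.1,0.15,0.1,0,0,0,0,0]' 1.63 40
python3 -m creep '[0,0,0,0,0,0,0,0,0,0,0,0]' 1.5 50
python3 - <<'E'
from h import *
q=capture("side"); save(q,"s20",(170,200,150,130),5)
o=arm.get_obs(); print(o["ee_pos"],o["ft_force"],o["torque"],o["grip_width"])
E
```

```text
time_s: 16.12
ee_pos: [0.4969, 0.243, 0.0853]
ee_rot: [0.281, 0.96, -0.0, -0.0]
ft_force: [1.3, 0.5, -2.7]
grip_width: 0.0187
time_s: 16.28
ee_pos: [0.4992, 0.2462, 0.0876]
ee_rot: [0.281, 0.96, 0.0, -0.0]
ft_force: [-0.1, 1.4, -3.0]
grip_width: 0.0182
time_s: 16.45
ee_pos: [0.5005, 0.248, 0.0887]
ee_rot: [0.281, 0.96, 0.0, 0.0]
ft_force: [-0.1, 0.3, -1.2]
grip_width: 0.0177
time_s: 16.7
ee_pos: [0.5006, 0.2479, 0.0888]
ee_rot: [0.281, 0.96, 0.0, 0.0]
ft_force: [0.1, 2.0, 1.3]
grip_width: 0.017
[0.50052669 0.24784072 0.08879087] [ 0.98899853  2.48991995 -1.07515104] [ 0.85731552 -0.45641436  0.03042577] 0.01710256914659229
```

View pics/s20.png

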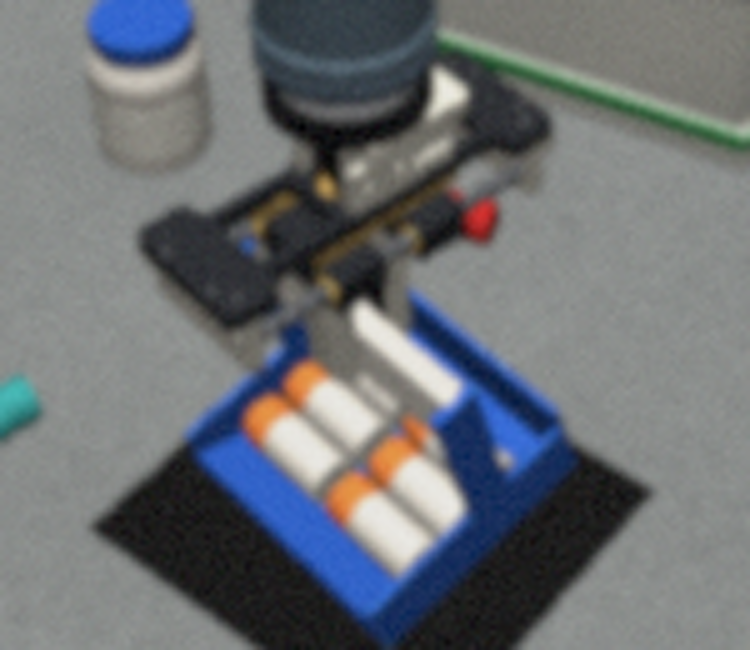

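```bash
python3 -m creep '[0,0,0.1,0,0,0,0.2,0,0,0,0.3,0,0,0,0.4,0,0,0,0.5,0,0,0,0.5,0,0,0,0.4,0,0,0,0.2,0,0,0,0,0]' - 55
python3 - <<'E'
from h import *
q=capture("side"); save(q,"s21",(170,200,150,130),5)
o=arm.get_obs(); print(o["ee_pos"],o["ft_force"],o["torque"],o["grip_width"])
E
```

```text
time_s: 17.5
ee_pos: [0.5005, 0.2476, 0.1151]
ee_rot: [0.281, 0.96, 0.0, 0.0]
ft_force: [1.2, -0.5, -4.7]
grip_width: 0.016
[0.50026236 0.24760151 0.11476352] [-0.08898217  0.3432582  -4.25422657] [0.0645636  0.02590741 0.00921606] 0.015880054787520127
```

View pics/s21.png

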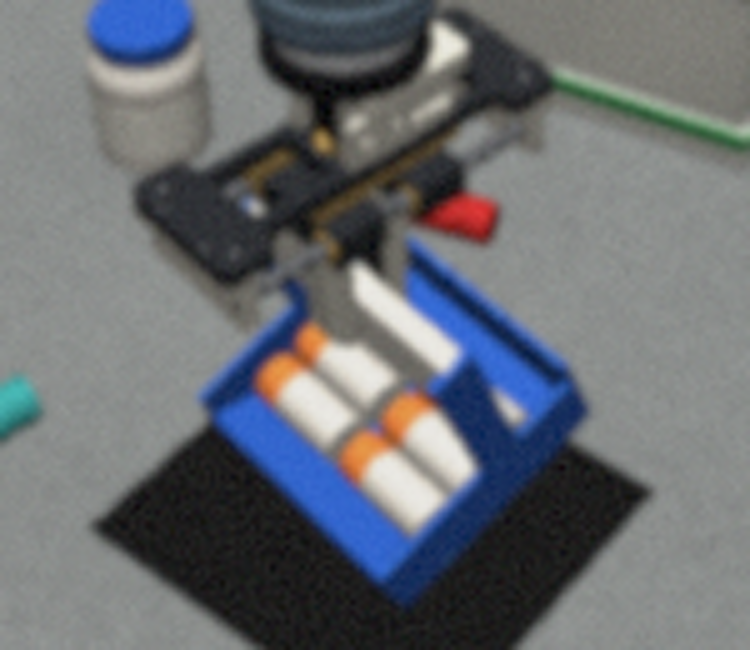

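```bash
python3 -m creep '[0,0,0.3,0,0,0,0.6,0,0,0,0.9,0,0,0,1.2,0,0,0,1.5,0,0,0,1.8,0,0,0,1.8,0,0,0,1.6,0,0,0,1.4,0,0,0,1.2,0,0,0,0.8,0,0,0,0.4,0]' - 55
python3 - <<'E'
from h import *
q=capture("side"); save(q,"s22",(150,140,190,150),4)
o=arm.get_obs(); print(o["ee_pos"],o["ft_force"],o["torque"],o["grip_width"])
E
```

```text
time_s: 18.55
ee_pos: [0.5007, 0.2478, 0.2514]
ee_rot: [0.281, 0.96, 0.001, 0.001]
ft_force: [0.2, -0.4, -4.8]
grip_width: 0.0158
[0.5007461  0.24776455 0.2513742 ] [ 0.31079756  0.39957618 -3.43983345] [ 0.08407497 -0.02819702  0.00945581] 0.015562226417296505
```

View pics/s22.png

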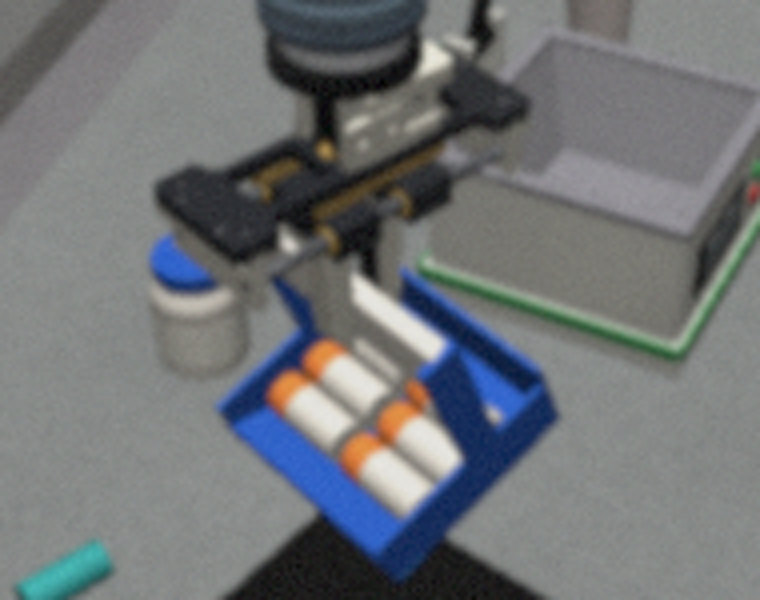

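```bash
python3 -m creep '[-0.02,-0.1,0,0,-0.04,-0.2,0,0.5,-0.06,-0.3,0,1,-0.08,-0.4,0,1,-0.1,-0.5,0,1,-0.12,-0.6,0,1,-0.14,-0.7,0,1,-0.16,-0.8,0,1,-0.18,-0.9,0,1,-0.2,-1.0,0,1,-0.22,-1.1,0,1,-0.24,-1.2,0,1]'
python3 -m creep '[-0.25,-1.3,0,1,-0.25,-1.4,0,1,-0.3,-1.5,0,1,-0.3,-1.6,0,1,-0.3,-1.7,0,1,-0.3,-1.8,0,1,-0.3,-1.9,0,1,-0.35,-2,0,1,-0.35,-2,0,1,-0.35,-2,0,1,-0.35,-2,0,0.5,-0.35,-2,0,0]'
python3 -m creep '[-0.35,-2,0,0,-0.35,-2,0,0,-0.35,-2,0,0,-0.35,-2,0,0,-0.35,-2,0,0,-0.35,-2,0,0,-0.35,-2,0,0,-0.3,-2,0,0,-0.3,-2,0,0,-0.3,-2,0,0,-0.3,-1.8,0,0,-0.3,-1.6,0,0]'
python3 -m creep '[-0.25,-1.3,0,0,-0.2,-1.1,0,0,-0.2,-0.9,0,0,-0.1,-0.7,0,0,-0.1,-0.5,0,0,0,-0.3,0,0,0,0,0,0]'
python3 - <<'E'
from h import *
q=capture("side"); save(q,"s23",(180,60,190,150),4)
p=capture("top"); save(p,"t23",(280,120,180,150),4)
o=arm.get_obs(); print(o["ee_pos"],o["ft_force"],o["torque"],o["grip_width"])
y=R.from_quat(o["ee_rot"]).as_matrix()[:,1]; print(np.degrees(np.arctan2(y[1],y[0])))
E
```

```text
time_s: 19.6
ee_pos: [0.484, 0.1689, 0.249]
ee_rot: [0.191, 0.982, -0.0, -0.0]
ft_force: [-0.3, 0.2, -4.1]
grip_width: 0.0157
time_s: 20.6
ee_pos: [0.4462, -0.0435, 0.2492]
ee_rot: [0.101, 0.995, 0.0, -0.0]
ft_force: [0.7, 0.5, -3.5]
grip_width: 0.0159
time_s: 21.6
ee_pos: [0.4066, -0.2776, 0.249]
ee_rot: [0.101, 0.995, 0.0, -0.0]
ft_force: [-0.4, 0.6, -3.9]
grip_width: 0.0157
time_s: 22.18
ee_pos: [0.3991, -0.3247, 0.2494]
ee_rot: [0.102, 0.995, 0.0, 0.0]
ft_force: [0.9, -0.5, -4.3]
grip_width: 0.0158
[ 0.39916405 -0.32394902  0.24944325] [ 0.68154076 -0.08788217 -4.92523571] [ 0.19089742 -0.06277925  0.01102893] 0.015528400893107341
78.36657463161447
```

View pics/s23.png

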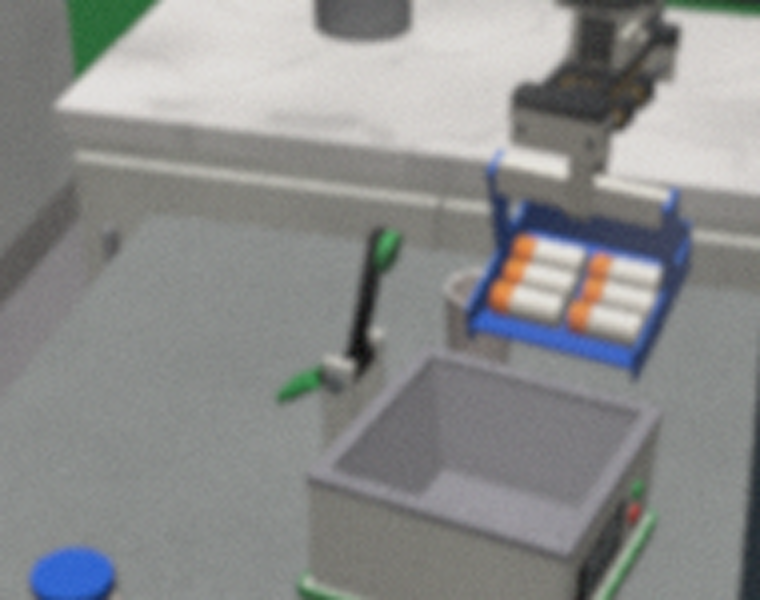

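View pics/t23.png

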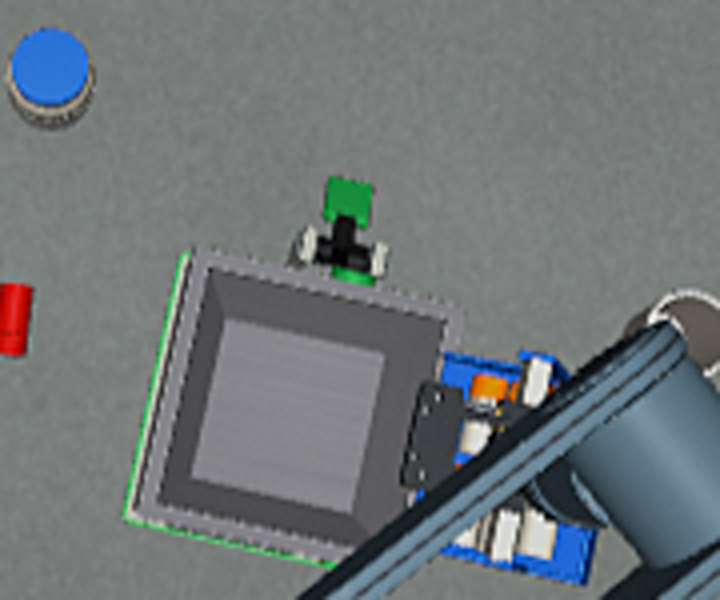

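```bash
python3 -m creep '[0.2,0,0,0,0.4,-0.1,0,0,0.2,-0.1,0,0,0,0,0,0,0.2,1,0,0,0.6,2.9,0,0,0,0,0,0,0,0,0,0,0,0,0,0,0,0,0,0,0,0,0,0]' 1.5 58
python3 - <<'E'
from h import *
q=capture("side"); save(q,"s24",(180,60,190,150),4)
p=capture("top"); save(p,"t24",(280,120,180,150),4)
o=arm.get_obs(); print(o["ee_pos"],o["ft_force"],o["torque"],o["grip_width"])
E
```

```text
time_s: 23.2
ee_pos: [0.415, -0.288, 0.2497]
ee_rot: [0.102, 0.995, -0.0, 0.0]
ft_force: [-0.0, 0.4, -3.7]
grip_width: 0.0158
[ 0.41496419 -0.2879537   0.24958324] [ 0.41524044  0.52503028 -2.68460974] [0.03926103 0.03127718 0.01820761] 0.01592867233824124
```

View pics/s24.png

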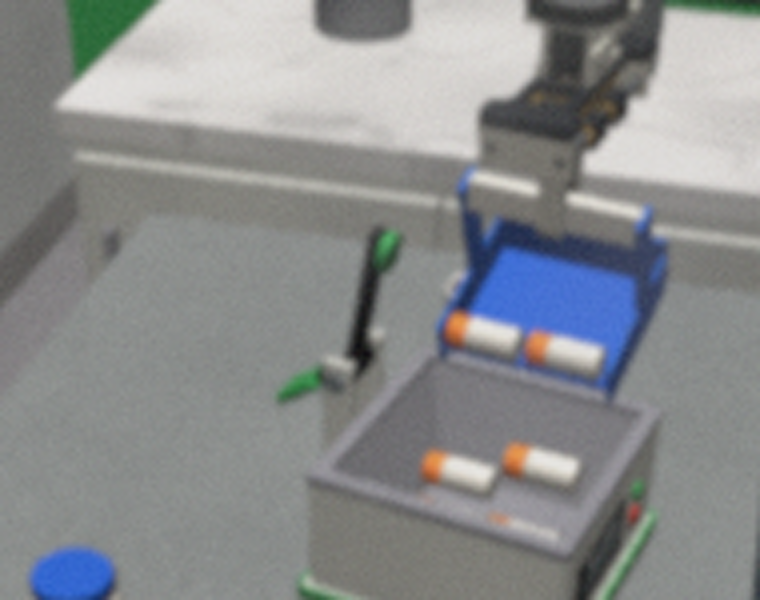

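```bash
python3 -m creep '[0,-0.2,0,0,-0.1,-0.6,0,0,-0.2,-0.8,0,0,-0.1,-0.6,0,0,0,-0.2,0,0,0.2,1,0,0,0.6,2.9,0,0,0,0,0,0,0,0,0,0,0,0,0,0,0,0,0,0,0,0,0,0]'
python3 - <<'E'
from h import *
q=capture("side"); save(q,"s25",(180,60,190,150),4)
p=capture("top"); save(p,"t25",(280,120,180,150),4)
o=arm.get_obs(); print(o["ee_pos"],o["ft_force"],o["torque"],o["grip_width"])
E
```

```text
time_s: 24.3
ee_pos: [0.419, -0.2728, 0.2495]
ee_rot: [0.102, 0.995, -0.0, 0.0]
ft_force: [0.1, 0.5, -2.9]
grip_width: 0.0158
[ 0.4189559  -0.27284305  0.24946946] [ 0.71653899 -0.76316913 -2.1535757 ] [0.06846881 0.00873713 0.05209084] 0.016222375346411532
```

View pics/s25.png

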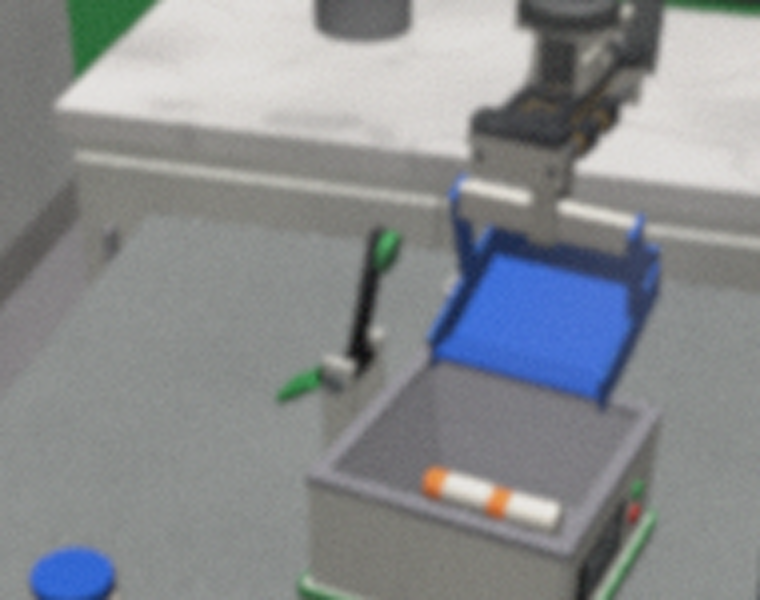

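View pics/t25.png

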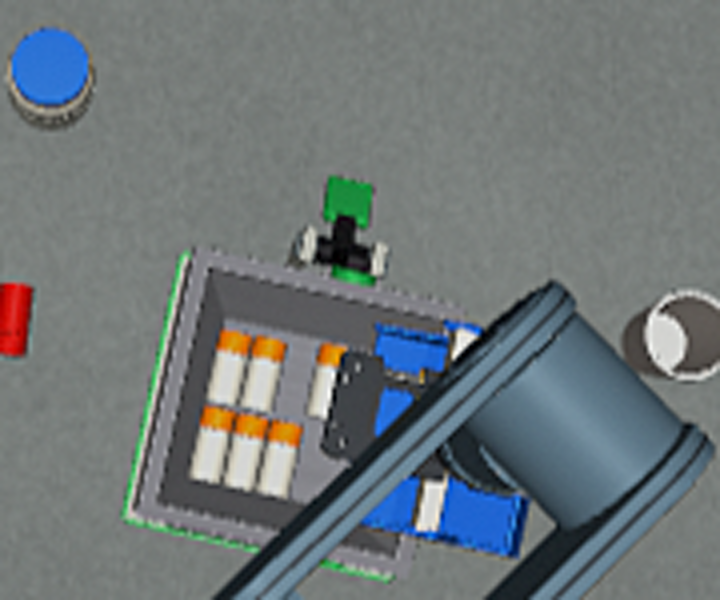

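```bash
python3 -m creep '[0.1,0.5,0.5,0,0.1,1.5,0.5,0,0.2,2.5,0,0,0.2,3,0,0,0.2,3,0,0,0.2,3,0,0,0.2,3,0,0,0.2,3,0,0,0.2,3,0,0,0.2,3,0,0,0.2,3,0,0,0.2,3,0,0]'
python3 -m creep '[0.9,3,0,-2,0.9,3,0,-2,0.9,3,0,-2,0.9,3,0,-2,0.9,3,0,-2,0.9,3,0,-1,0.9,2.7,0,0,0.6,2,0,0,0.3,1.2,0,0,0.15,0.8,0,0,0,0,0,0]'
python3 - <<'E'
from h import *
q=capture("side"); save(q,"s26"); p=capture("top"); save(p,"t26",(150,120,260,180),3)
probe(q)
o=arm.get_obs(); print(o["ee_pos"],o["ft_force"],o["torque"],o["grip_width"])
y=R.from_quat(o["ee_rot"]).as_matrix()[:,1]; print(np.degrees(np.arctan2(y[1],y[0])))
E
```

```text
time_s: 25.4
ee_pos: [0.4404, 0.045, 0.2603]
ee_rot: [0.101, 0.995, 0.0, 0.001]
ft_force: [1.0, -0.4, -2.9]
grip_width: 0.0159
time_s: 26.32
ee_pos: [0.514, 0.291, 0.2595]
ee_rot: [0.196, 0.981, 0.0, -0.0]
ft_force: [-0.3, 0.2, -1.9]
grip_width: 0.0159
arm ang 81 1.313218637572451 [[-7.0, 7.0, 32.0], [-15.0, 7.0, 37.0], [-11.0, 7.0, 43.0], [-12.0, 9.0, 49.0], [-11.0, 6.0, 54.0], [-11.0, 7.0, 58.0], [-16.0, 10.0, 65.0], [-14.0, 8.0, 70.0], [-21.0, 1.0, 75.0], [-22.0, 9.0, 79.0], [-23.0, 5.0, 85.0], [-19.0, 9.0, 89.0], [-20.0, 12.0, 98.0], [-21.0, 7.0, 102.0], [-29.0, 16.0, 108.0], [-24.0, 6.0, 116.0], [-24.0, 1.0, 123.0]]
[0.51407648 0.28904352 0.25961506] [ 0.1013949   0.07445176 -2.64462948] [-0.00298661 -0.01508573  0.07342802] 0.01573152195001622
67.34964569156621
```

View pics/s26.png

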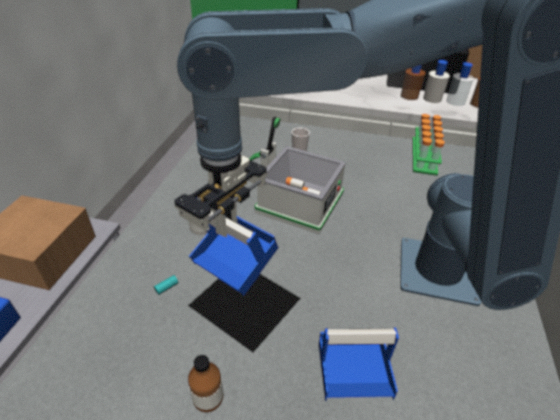

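View pics/t26.png

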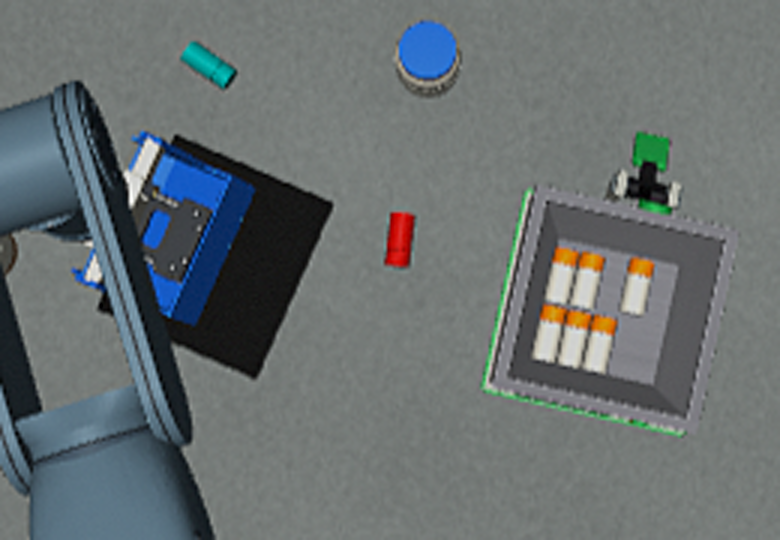

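```bash
python3 -m creep '[0,0,-1.5,0,0,0,-3,0,0,0,-3,0,0,0,-3,0,0,0,-3,0,0,0,-1.5,0,0,0,-0.8,0,0,0,-0.5,0,0,0,-0.3,0,0,0,0,0]'
python3 -m creep '[0,0,-0.3,0,0,0,0,0]'
python3 - <<'E'
from h import *
q=capture("side"); save(q,"s27",(170,190,150,130),5)
o=arm.get_obs(); print(o["ee_pos"],o["ft_force"],o["torque"],o["grip_width"])
E
```

```text
time_s: 27.25
ee_pos: [0.5153, 0.2893, 0.0946]
ee_rot: [0.197, 0.98, 0.0, 0.001]
ft_force: [0.8, 0.5, -1.7]
grip_width: 0.0162
time_s: 27.42
ee_pos: [0.5161, 0.2896, 0.0936]
ee_rot: [0.196, 0.981, 0.001, 0.002]
ft_force: [-3.1, -2.5, 8.3]
grip_width: 0.0159
[0.5160582  0.28963346 0.09365446] [-2.67432663 -2.48680278  9.19668513] [-0.41370292  0.60075135  0.02216073] 0.015672635059571748
```

View pics/s27.png

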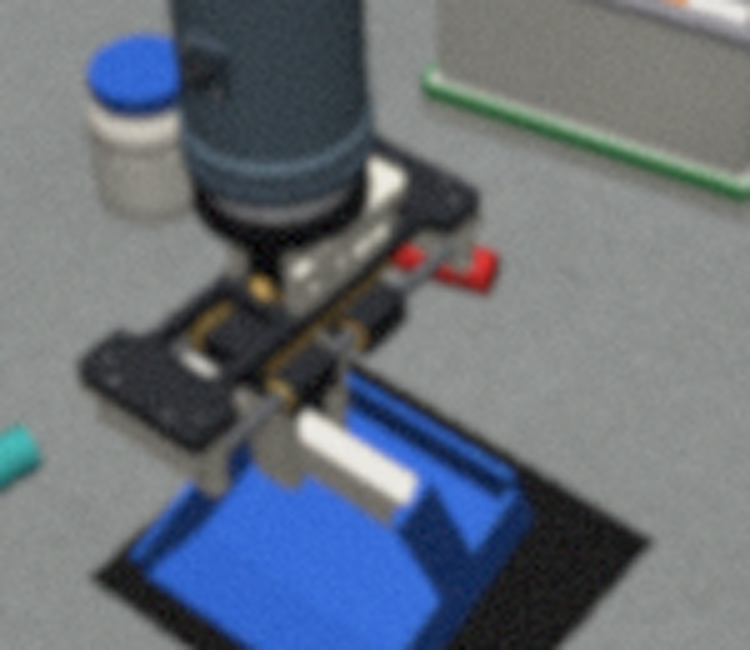

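```bash
python3 -m creep '[-0.1,-0.25,0,0,-0.1,-0.25,0,0]' 1.7 15
python3 -m creep '[-0.1,-0.25,0,0,-0.1,-0.25,-0.05,0]' 1.8
python3 -m creep '[-0.1,-0.25,-0.05,0,-0.1,-0.25,-0.05,0]' 1.9
python3 -m creep '[-0.1,-0.25,-0.05,0,-0.1,-0.25,-0.05,0]' 2.0
python3 -m creep '[-0.1,-0.25,-0.05,0,-0.1,-0.25,-0.05,0]' 2.1
python3 -m creep '[-0.1,-0.25,-0.05,0,-0.1,-0.25,-0.05,0]' 2.2
python3 -m creep '[-0.1,-0.25,-0.05,0,-0.1,-0.25,-0.05,0]' 2.35
python3 -m creep '[-0.1,-0.25,-0.05,0,-0.1,-0.25,-0.05,0]' 2.5
python3 - <<'E'
from h import *
q=capture("side"); save(q,"s28",(170,190,150,130),5)
o=arm.get_obs(); print(o["ee_pos"],o["ft_force"],o["torque"],o["grip_width"])
E
```

```text
time_s: 27.63
ee_pos: [0.5136, 0.2847, 0.0921]
ee_rot: [0.196, 0.981, 0.001, 0.002]
ft_force: [0.4, -1.0, -0.1]
grip_width: 0.0172
time_s: 27.8
ee_pos: [0.5108, 0.2794, 0.0903]
ee_rot: [0.196, 0.981, 0.0, 0.0]
ft_force: [0.5, -0.3, 0.1]
grip_width: 0.0177
time_s: 27.97
ee_pos: [0.5084, 0.2743, 0.0887]
ee_rot: [0.197, 0.981, 0.0, -0.0]
ft_force: [0.6, 0.2, -2.1]
grip_width: 0.0187
time_s: 28.13
ee_pos: [0.5061, 0.2694, 0.0875]
ee_rot: [0.196, 0.981, -0.0, -0.0]
ft_force: [0.2, 0.3, -2.1]
grip_width: 0.0199
time_s: 28.3
ee_pos: [0.5042, 0.2644, 0.0866]
ee_rot: [0.196, 0.981, -0.0, -0.0]
ft_force: [-0.6, 0.3, -2.9]
grip_width: 0.021
time_s: 28.47
ee_pos: [0.5024, 0.2594, 0.0858]
ee_rot: [0.196, 0.981, 0.0, -0.0]
ft_force: [-0.0, 0.2, -2.6]
grip_width: 0.0219
time_s: 28.63
ee_pos: [0.5005, 0.2542, 0.085]
ee_rot: [0.196, 0.981, -0.0, 0.0]
ft_force: [-0.1, -0.4, 0.2]
grip_width: 0.0231
time_s: 28.8
ee_pos: [0.4995, 0.2502, 0.0847]
ee_rot: [0.197, 0.98, 0.001, 0.001]
ft_force: [1.0, 3.1, 3.9]
grip_width: 0.025
[0.49930365 0.24978781 0.08472848] [1.56744389 2.11538234 2.43004086] [ 0.39233971 -0.16437434  0.01329563] 0.025069142611209256
```

View pics/s28.png

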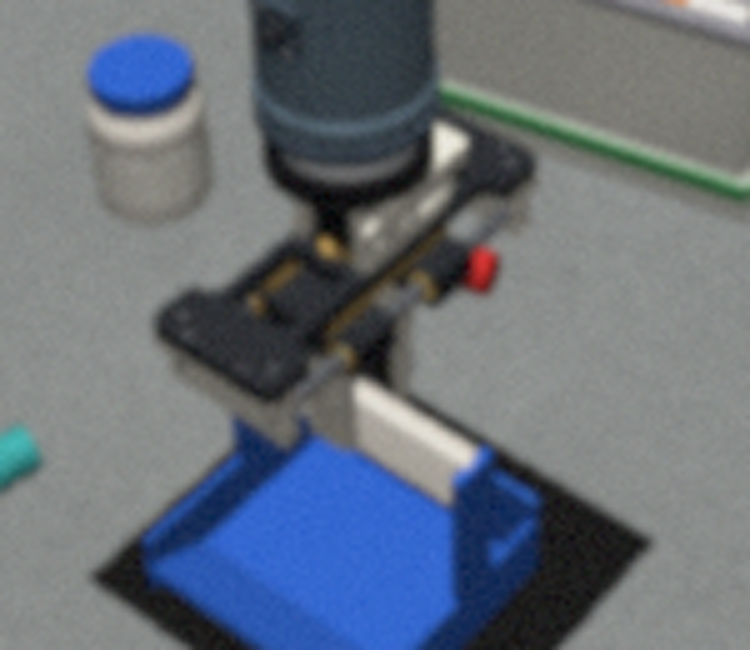

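```bash
python3 -m creep '[0,0,0,0,0,0,0,0,0,0,0,0,0,0,1,0,0,0,3,0,0,0,4,0,0,0,4,0,0,0,4,0,0,-3,0,0,0,-4,0,0,0,-4,0,0,0,-4,0,0]' 6
python3 -m creep '[0,-4,0,0,0,-4,0,0,0,-3,0,0,0,0,0,0,0,0,0,0]'
python3 - <<'E'
from h import *
q=capture("side"); save(q,"s29"); p=capture("top"); save(p,"t29",(150,120,260,180),3)
probe(q)
C=cloud(p); im=p["image"].astype(int)
b=(im.max(-1)<45); b[:, :175]=0;b[:,270:]=0;b[:155]=0;b[255:]=0
uv=np.argwhere(b)[:,::-1]; P=at_z(p,uv,0.003); r=cv2.minAreaRect((P[:,:2]*1000).astype(np.float32)); print("mat",r)
w=(im.min(-1)>150)&(C[...,2]>0.105)&(C[...,2]<0.16); w[:, :175]=0;w[:,270:]=0;w[:155]=0;w[255:]=0
P=C[w]; r=cv2.minAreaRect((P[:,:2]*1000).astype(np.float32)); print("bar",w.sum(),r,np.percentile(P[:,2],[5,50,95]))
bl=(im[...,2]>im[...,0]+60); bl[:, :180]=0;bl[:,270:]=0;bl[:155]=0;bl[255:]=0
P=C[bl]; P=P[P[:,2]<.03]; print('floor z',np.percentile(P[:,2],[5,25,50,75,95]))
r=cv2.minAreaRect((P[:,:2]*1000).astype(np.float32)); print(r)
o=arm.get_obs(); print(o["ee_pos"],o["time_s"])
E
```

```text
time_s: 29.85
ee_pos: [0.4982, 0.0984, 0.245]
ee_rot: [0.196, 0.981, -0.0, 0.001]
ft_force: [0.2, -1.7, -0.0]
grip_width: 0.06
time_s: 30.27
ee_pos: [0.4984, -0.0119, 0.2444]
ee_rot: [0.198, 0.98, 0.0, 0.0]
ft_force: [1.0, -0.0, 0.6]
grip_width: 0.0597
arm ang 9 1.2957884704952052 [[-20.0, -3.0, 66.0], [-19.0, 4.0, 76.0]]
mat ((481.69952392578125, 209.58070373535156), (284.5479431152344, 216.63323974609375), 67.39480590820312)
bar 205 ((501.21905517578125, 247.99606323242188), (14.8701171875, 142.49502563476562), 67.7152328491211) [0.12663281 0.13246595 0.13861706]
floor z [0.00019257 0.00483843 0.00838676 0.01322885 0.02239972]
((513.0232543945312, 271.7372741699219), (130.77963256835938, 167.42352294921875), 67.80732727050781)
[ 0.49842391 -0.00984151  0.24431237] 30.3667
```

View pics/s29.png

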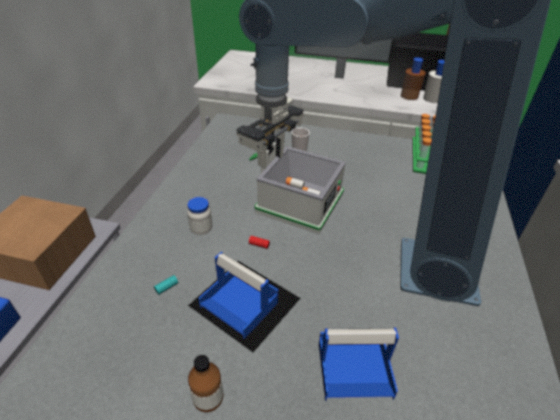

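View pics/t29.png

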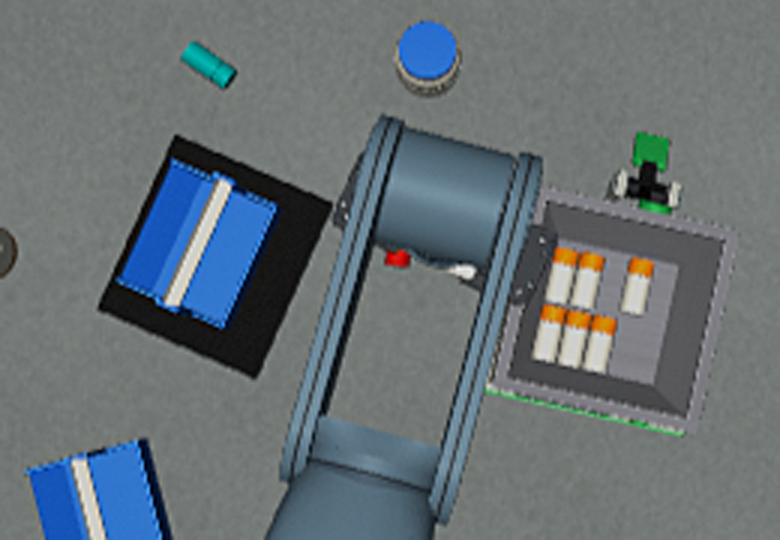

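```bash
python3 - <<'E'
from h import *
print(arm.hand_in())
E
```

```text
the job is handed in; nothing more can be done
None
```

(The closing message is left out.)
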